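# Stow the parts boxes in a locking tray

## Robot

A 6-joint arm with a two-finger parallel gripper is mounted at the origin on a cart in front of the work surface, level with it; the furniture and walls round the work are solid. World frame = base frame: x ahead of the robot, y to its left, z up, the work surface at z = 0. Lengths are in m, angles in rad, forces in N, time in s.
With the tool pointing down it reaches from about 0.35 to 0.975 m from the base axis. Payload 4.9 kg.
Tool frame: the origin (TCP) lies midway between the tips of the shut fingers; the grasp point (between the pads) lies 19 mm behind it; z points along the fingers, y is the line along which they close (so a half turn about z gives the same grasp; the last joint's range is limited). The gripper opens to 85 mm and grips with 20 to 120 N. Pads are 22 mm wide; open, the fingers measure 114 mm over their backs; the gripper's body (76 mm by 85 mm) begins 54 mm behind the grasp point. The pads swing forward as they close: fully open they stand 13 mm farther back than shut.
Start: joints at [-1.351, 0.053, 1.613, -0, 1.476, -0.119], TCP at [0.208, -0.589, 0.206] pointing down, gripper open.
Joint ranges: [-3.01, 3.01], [-1.01, 2.22], [0.06, 2.58], [-1.02, 4.17], [0.09, 2.62], [-3.14, 3.14]. Speed limits (rad/s): [2.57, 2.57, 3.14, 3.14, 3.14, 3.14].

## Interface

Orientations are given as a unit quaternion [w, x, y, z].
In Python, from plant import state, grab_frame, camera_info, job_done, spot_in, masks_of, pinpoint gives the robot as it stands.
- The arm moves only by the shell command python3 -m handwheel 'ROWS' [OPENING]. ROWS is JSON, a list that holds one entry, the list of rows, each a list of 6 numbers: the shift along the world's x, y, z in m, then the turn, a rotation vector about the world's x, y, z in degrees. In form: [[[tx, ty, tz, ax, ay, az], ...]]. A call has 1 to 20 rows; each row shifts and turns the commanded pose from where the row before left it; what a row does not reach is not made up. A row lasts 1/12 s, in which the tool goes at most 41.7 mm and 7.16 degrees, less where a joint would pass 70% of its speed; a pose out of reach is approached as far as the arm can. A call is refused whole if a number of a shift passes 0.0417 or a number of a turn 7.16, either way. A call with a gripper value outside its range is refused whole. OPENING is the opening, from 0 (shut) to 1 (fully open), set as the call begins (- or left out, the last holds). The fingers move at their own pace and stop on an object; the grip force is fixed at half the most. Time passes only in rows, so rows that do not move let the fingers close. It gives the time, the measured TCP pose, the force, the opening and the grip force at its end, in the units of the state.
- state(): the state, without advancing time (a new reading comes with each control period).
- grab_frame(name): name is "scene" or "top" or "wrist"; returns (picture, depth): 480x640x3 uint8, blue, green, red; 480x640 float32, m along the optical axis (not along the pixel's ray), 0 where there is no reading.
- camera_info(name): a dict with "fx", "fy", "cx", "cy" (pixels), "T" (4x4, takes a point from camera to world coordinates). Camera axes: x right, y up, looking along -z (the intrinsics and any distortion apply to the point x, -y, -z); pixel columns grow to the right and rows downward; lengths in m; the calibration is good to about 2 mm. The wrist camera is an equidistant fisheye: a pixel r from the principal point sees the ray r / f radians off the axis. A picture is of the moment at which its call begins: read the wrist's pose just before it. camera_info takes no time and is no camera call; for the wrist camera it gives the pose at the moment of the call.
- job_done(): hands the job in; it is judged then, once.
Trained networks look in the newest picture that a camera, given by its name, has taken for a name from the list of things; names that differ only in an ending like _2 or _b are one class to them, and where a whole thing is asked for, a point or a joint stands for the part that bears it (a point fixed in the world has none). Each returns a list of dicts, best first, with "conf" (0 to 1); they miss things now and then, are a little off and sometimes report something else, mostly with a low value. They report only what shows in the picture. A call takes as long as a camera call. They do not tell look-alikes from the thing itself.
- spot_in(camera, thing): "box" ([left, top, width, height] in pixels, round what is visible of it).
- masks_of(camera, thing): "region" (480x640 bool, what is visible of it) and "box" ([left, top, width, height] in pixels, round what is visible of it).
- pinpoint(camera, thing): "position" ([column, row] in pixels: a listed point, or the origin of a listed thing).
The state is a dict: "time": time; "joint_pos": joint angles; "joint_vel": joint speeds; "joint_efforts": joint torques, N m; "tool_pos": TCP position; "tool_rot": TCP orientation; "contact_force": force on the tool from outside, world axes, zero at the start; "ft_torque": the same for the moment, N m; "gripper_width": opening from 0.0 (shut) to 1.0 (fully open); "grasp_force": force on a finger pad.
Only numpy, scipy, OpenCV 4.12 (cv2) and the standard library are available. Lean on these libraries where they do the work, as an engineer would, in place of code of your own. Each camera call takes 0.05 s, during which the arm holds its last target. There are 200 camera calls.

## Task

Stow every parts box (the blue and the clear ones with white lids) in the cradle's sliding tray: pull the tray right out, take the black power brick out of it and set it flat on the bench, stand the boxes flat in it side by side with lids up, slide it fully home and turn the brass turnbutton across its front. The tray may be locked by the red lever, and nobody knows which way of the lever frees it: try the tray gently and, if it will not move, throw the lever to its other side; never haul on a locked tray. Do not push the small red tin and the yellow box about.

Things in the scene. Friction and masses are not known exactly. Their poses are not given: they have to be found in the camera images.
- cradle: grey steel storage cradle fixed to the bench: a base plate with a hood (87 mm high, 322 wide) and a sliding tray. Origin on the bench under the middle of the tray's front face when the tray is home. +x points away from the robot into the hood (the tray slides out along -x), +y to the left, z up. The hood covers x = 50 to 165 mm, y = -161 to 161 mm.
- tray (a joint): how far the tray is slid out, m: 0 = fully home, 0.17 = fully out (stop). Slides with about 3 N of friction and stays where it is left. If the lock holds it, it gives about 3 mm and stops dead; were the lock set while the tray is out, it would stop the tray about 25 mm short of home.
- tray_handle (a point): centre of the tray's orange handle bar, 14 mm thick (cradle x) x 100 long (cradle y) x 16 high, its centre 95 mm above the bench; it stands over the blue front panel, 10 mm thick, 300 wide, top edge 70 mm above the bench; between bar and panel an opening 68 wide and 17 high. Moves with the tray. Axes as cradle's.
- tray_floor (a point): centre of the tray's flat floor, 14 mm above the bench; inside the tray measures 140 mm (x) by 284 mm (y), side and rear walls 20 mm above the floor, front panel 56 mm. Moves with the tray. Axes as cradle's. With the tray out, boxes fit side by side with their length along x.
- lever (a joint): angle of the lock lever, rad: it always rests at one of its two stops, +0.5 (leaning to +y of the cradle, toward the hood) or -0.5 (leaning to -y, away from it), and tips over by itself once pushed past the middle; it weighs 50 g and a light push moves it. On one side the tray is locked, on the other it is free; which side locks differs from start to start and cannot be seen, and it may be free already.
- lever_knob (a point): centre of the lever's red ball, 24 mm across, 55 mm above the pivot along the lever
- lever_pivot (a point): pivot of the lock lever, 68 mm above the bench, on top of the black lock housing (60 x 60 x 66 high) at the right of the hood; the lever swings left and right, about the cradle's x axis. Axes as cradle's.
- turnbutton (a joint): angle of the brass turnbutton, rad: 0 = closed against its stop, its bar pointing to -y across the tray's front panel; about 1.6 = open, its bar pointing to -x (stop at 1.75); below about 1.5 it is in the tray's way. Anticlockwise from above closes it. Light friction (0.02 N m): stays where it is left. It can close only with the tray home, and then blocks the tray.
- turnbutton_fin (a point): middle of the turnbutton's upright fin, 60 mm from the pivot along the bar, 56 mm above the bench; the fin is 8 mm thick, 24 mm long along the bar, its top 68 mm above the bench, the bar's top 42 mm
- turnbutton_pivot (a point): the turnbutton's vertical pivot, at the front left corner of the cradle, 32 mm above the bench. Axes as cradle's; fixed.
- blue_box_1_center (a point): blue parts box with a white lid, 56 wide (its x) x 102 long (its y) x 56 high; this point is its centre, 28 mm above its underside, z up through the lid. Grasp it across the 56 mm width. About 0.12 kg. May be absent.
- blue_box_2_center (a point): blue parts box with a white lid, 56 wide (its x) x 102 long (its y) x 56 high; this point is its centre, 28 mm above its underside, z up through the lid. Grasp it across the 56 mm width. About 0.12 kg. May be absent.
- clear_box_1_center (a point): clear parts box with a white lid, 61 wide (its x) x 92 long (its y) x 34 high; this point is its centre, 17 mm above its underside, z up through the lid. Grasp it across the 61 mm width. About 0.12 kg. May be absent.
- clear_box_2_center (a point): clear parts box with a white lid, 61 wide (its x) x 92 long (its y) x 34 high; this point is its centre, 17 mm above its underside, z up through the lid. Grasp it across the 61 mm width. About 0.12 kg. May be absent.
- blue_box_1: the same box, origin at the centre of its underside
- blue_box_2: the same box, origin at the centre of its underside
- clear_box_1: the same box, origin at the centre of its underside
- clear_box_2: the same box, origin at the centre of its underside
- power_brick_center (a point): black power brick that was left in the tray, 100 long (its x) x 65 wide (its y) x 60 high; this point is its centre, 30 mm above its underside, z up. It starts on the tray floor with its length about along the cradle x. Grasp it across the 65 mm width. 0.3 kg. The bench is free where boxes lie or may lie: right of the tray, and 0.3 m to the left of its middle.
- power_brick: the same brick, origin at the centre of its underside
- flux_tin_center (a point): small red and tan tin, 38 across x 20 high, a bystander, loose; this point is its centre
- note_box_center (a point): small yellow box, 30x70x12, a bystander, loose; this point is its centre
Not all that is in view belongs to the job. Leave any green or pink look-alike of the clear_box_2 alone.

How it is judged:
On the way, in this order (a step that is already met when the one before it is completed fails the run):
1. the tray is pulled right out (value of joint tray above 0.15 m), for 0.1 s.
2. every box lies flat in the pulled-out tray and the power brick stands on the bench, all let go (value of joint tray above 0.12 m and x of blue_box_1_center in the frame of tray_floor between -0.045 and 0.045 m and y of blue_box_1_center in the frame of tray_floor between -0.125 and 0.125 m and z of blue_box_1_center in the frame of tray_floor between 0.022 and 0.034 m and angle between each of blue_box_1_center, blue_box_2_center, clear_box_1_center, clear_box_2_center, power_brick_center's own z axis and vertical below 0.12 rad and x of blue_box_2_center in the frame of tray_floor between -0.045 and 0.045 m and y of blue_box_2_center in the frame of tray_floor between -0.125 and 0.125 m and z of blue_box_2_center in the frame of tray_floor between 0.022 and 0.034 m and x of clear_box_1_center in the frame of tray_floor between -0.045 and 0.045 m and y of clear_box_1_center in the frame of tray_floor between -0.125 and 0.125 m and z of clear_box_1_center in the frame of tray_floor between 0.011 and 0.023 m and x of clear_box_2_center in the frame of tray_floor between -0.045 and 0.045 m and y of clear_box_2_center in the frame of tray_floor between -0.125 and 0.125 m and z of clear_box_2_center in the frame of tray_floor between 0.011 and 0.023 m and height (world z) of power_brick_center below 0.036 m and contact force between the fingers and blue_box_1 below 0.5 N and contact force between the fingers and blue_box_2 below 0.5 N and contact force between the fingers and clear_box_1 below 0.5 N and contact force between the fingers and clear_box_2 below 0.5 N and contact force between the fingers and power_brick below 0.5 N), for 0.2 s.
3. the tray is slid home with the turnbutton still open (value of joint tray below 0.008 m and value of joint turnbutton above 0.3 rad), for 0.1 s.
4. the turnbutton is turned across the tray's front (value of joint turnbutton below 0.15 rad), for 0.1 s.
At the end, for the whole second after the job is handed in: tray within 8 mm of home, turnbutton within 0.15 rad of closed, every box at rest flat on the tray floor, lid up (centre within 45 mm in x, 125 mm in y, 6 mm in z of lying in it, tilt under 0.12 rad), the power brick at rest upright on the bench (centre below 36 mm, tilt under 0.12 rad) (value of joint tray below 0.008 m and value of joint turnbutton below 0.15 rad and x of blue_box_1_center in the frame of tray_floor between -0.045 and 0.045 m and y of blue_box_1_center in the frame of tray_floor between -0.125 and 0.125 m and z of blue_box_1_center in the frame of tray_floor between 0.022 and 0.034 m and angle between each of blue_box_1_center, blue_box_2_center, clear_box_1_center, clear_box_2_center, power_brick_center's own z axis and vertical below 0.12 rad and x of blue_box_2_center in the frame of tray_floor between -0.045 and 0.045 m and y of blue_box_2_center in the frame of tray_floor between -0.125 and 0.125 m and z of blue_box_2_center in the frame of tray_floor between 0.022 and 0.034 m and x of clear_box_1_center in the frame of tray_floor between -0.045 and 0.045 m and y of clear_box_1_center in the frame of tray_floor between -0.125 and 0.125 m and z of clear_box_1_center in the frame of tray_floor between 0.011 and 0.023 m and x of clear_box_2_center in the frame of tray_floor between -0.045 and 0.045 m and y of clear_box_2_center in the frame of tray_floor between -0.125 and 0.125 m and z of clear_box_2_center in the frame of tray_floor between 0.011 and 0.023 m and height (world z) of power_brick_center below 0.036 m and linear speed of each of blue_box_1, blue_box_2, clear_box_1, clear_box_2, power_brick below 0.03 m/s); the robot touches nothing.
It fails at once if the locked tray was hauled on: more than 60 N on the lock (contact force between lever and tray above 60 N).
It fails at once if the flux tin was pushed away by more than 50 mm (distance of flux_tin_center from where it was at the start of the episode above 0.05 m).
It fails at once if the note box was pushed away by more than 50 mm (distance of note_box_center from where it was at the start of the episode above 0.05 m).
Of blue_box_1, blue_box_2, clear_box_1, clear_box_2 only 2 to 3 are there at a start; the rules pass over those that are not, and their reading is None.
At some moment in a run one of blue_box_1, blue_box_2, clear_box_1, clear_box_2 may be knocked a few centimetres aside while the robot is not near it.
It also fails if it takes over 210 s, if anything falls off the work surface, if the arm or the gripper's body presses on something with over 40 N, if the wrist force passes 120 N, or if a joint passes its speed limit or range.

## Working session

There is one attempt and no reset: what is moved stays moved. The work goes in short steps, Python scripts to look and compute and a shell command to move; the robot and the scene stay as the last step left them, time stands still between calls to the robot, and variables do not carry over. Pictures are saved under pics/ and viewed, at most 14 in all, crops included, and the job is handed in when it is done.

```bash
ls; mkdir -p pics
cat > h.py <<'E'
import numpy as np, cv2
from plant import *
from scipy.spatial.transform import Rotation as R
def world(cam,u,v,d=None,z=None,ci=None):
    ci=ci or camera_info(cam); T=np.array(ci["T"])
    x=(u-ci["cx"])/ci["fx"]; y=(v-ci["cy"])/ci["fy"]
    if cam=="wrist":
        r=np.hypot(x,y); s=np.sin(r)/r if r>1e-9 else 1; ray=np.array([x*s,-y*s,-np.cos(r)])
    else: ray=np.array([x,-y,-1.])
    o=T[:3,3]; D=T[:3,:3]@ray
    if z is not None: return o+D*(z-o[2])/D[2]
    return o+D*d/(-ray[2])
E
python3 - <<'E'
from h import *
s=state(); print(s)
for c in("scene","top"):
    im,d=grab_frame(c); cv2.imwrite(f"pics/{c}0.png",im); ci=camera_info(c); print(c,{k:np.round(v,3).tolist() for k,v in ci.items()}, (d>0).mean())
E
```

```text
pics
{'time': 0.0, 'joint_pos': array([-1.35101525e+00,  5.33922868e-02,  1.61430508e+00, -1.60582897e-06,
        1.47600700e+00, -1.18986681e-01]), 'joint_vel': array([ 0.00183515,  0.000367  ,  0.0010533 , -0.00060222,  0.00165933,
        0.00191791]), 'joint_efforts': array([-3.60304948e-04, -3.93691921e+01, -3.70173848e+01, -9.65873483e-05,
        7.15765374e-03, -8.20888232e-06]), 'tool_pos': array([ 0.2075609 , -0.58880343,  0.2045345 ]), 'tool_rot': array([-1.05447903e-03,  9.85688254e-01,  1.68575061e-01, -5.39880735e-05]), 'contact_force': array([ 0.21100403,  0.22625245, -0.75981994]), 'ft_torque': array([-0.00866093,  0.03603553,  0.00342521]), 'grasp_force': 0.0, 'gripper_width': 1.0004339835856786}
scene {'fx': 536.25, 'fy': 536.25, 'cx': 316.828, 'cy': 243.457, 'T': [[0.61, 0.608, -0.508, -0.133], [-0.792, 0.457, -0.404, -0.497], [-0.013, 0.649, 0.761, 1.169], [0.0, 0.0, 0.0, 1.0]]} 0.9960807291666667
top {'fx': 577.309, 'fy': 577.309, 'cx': 318.796, 'cy': 238.082, 'T': [[-0.025, 0.996, -0.087, 0.439], [-1.0, -0.026, -0.006, 0.063], [-0.008, 0.087, 0.996, 1.315], [0.0, 0.0, 0.0, 1.0]]} 0.9961588541666667
```

View pics/scene0.png

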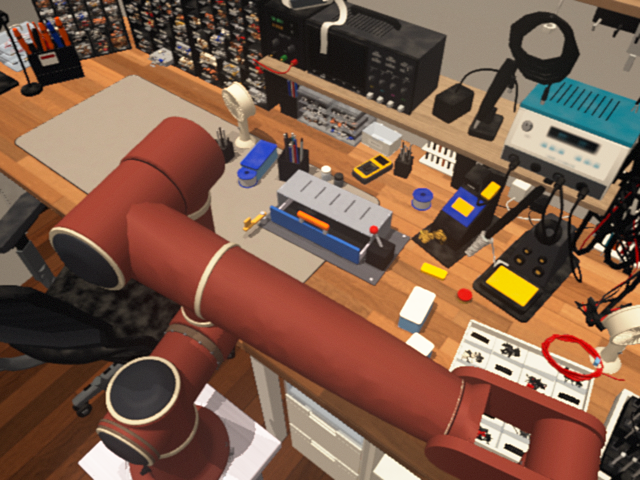

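View pics/top0.png

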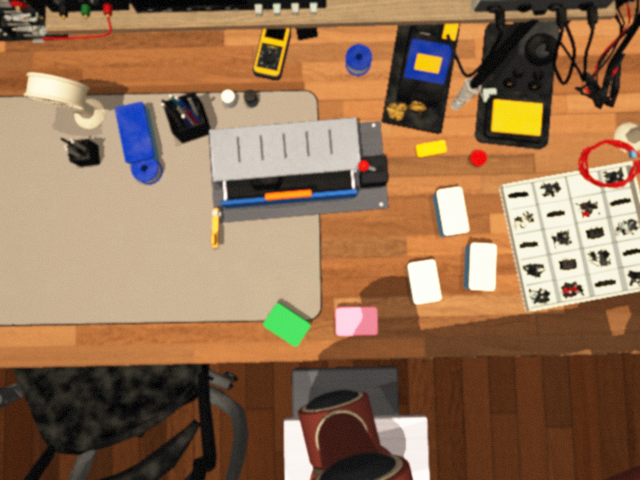

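Run:
```python
from h import *
im,d=grab_frame("top"); ci=camera_info("top")
names=["tray_handle","lever_knob","lever_pivot","turnbutton_fin","turnbutton_pivot","blue_box_1_center","clear_box_1_center","power_brick_center","flux_tin_center","note_box_center","cradle"]
for n in names:
    for p in pinpoint("top",n)[:4]:
        u,v=p["position"]; dd=d[int(round(v)),int(round(u))]
        print(n,round(p["conf"],2),np.round([u,v]),np.round(world("top",u,v,dd,ci=ci),3))
```

```text
tray_handle 0.85 [289. 197.] [0.634 0.131 0.104]
lever_knob 0.52 [364. 166.] [ 0.691 -0.027  0.127]
lever_pivot 0.62 [375. 166.] [ 0.702 -0.057  0.067]
turnbutton_fin 0.8 [211. 242.] [0.545 0.305 0.067]
turnbutton_pivot 0.85 [217. 217.] [0.603 0.297 0.042]
blue_box_1_center 0.94 [477. 265.] [ 0.48  -0.273  0.05 ]
clear_box_1_center 0.3 [210. 242.] [0.55  0.319 0.002]
power_brick_center 0.68 [265. 166.] [0.706 0.183 0.088]
flux_tin_center 0.48 [474. 157.] [ 0.729 -0.289  0.012]
flux_tin_center 0.31 [214. 243.] [0.542 0.299 0.065]
note_box_center 0.74 [430. 152.] [ 0.742 -0.189  0.014]
cradle 0.72 [290. 201.] [0.634 0.132 0.042]
```

The scene picture shows the cradle with its blue front and orange handle at about (310,222), and the lever leaning to the hood at (374,232). The top picture shows three white-lidded boxes at (452,211), (482,266) and (424,282). It also shows the yellow box at (430,149), the red tin at (478,158), the green and pink look-alikes at (288,323) and (356,321), and the turnbutton open at (215,230). The white-lidded three fit the description; the green and pink ones do not.

Run:
```python
from h import *
im,d=grab_frame("top"); ci=camera_info("top")
hsv=cv2.cvtColor(im,cv2.COLOR_BGR2HSV)
def cloud(m):
    v,u=np.nonzero(m); T=np.array(ci["T"]); dd=d[v,u]
    p=np.c_[(u-ci["cx"])/ci["fx"]*dd,-(v-ci["cy"])/ci["fy"]*dd,-dd]
    return p@T[:3,:3].T+T[:3,3]
def rect(P):
    (c,s,a)=cv2.minAreaRect((P[:,:2]*1000).astype(np.float32)); 
    if s[0]<s[1]: a+=90; s=s[::-1]
    return np.round(c),np.round(s),round((a+90)%180-90,1)
w=(hsv[...,1]<60)&(hsv[...,2]>190)
n,l,st,_=cv2.connectedComponentsWithStats(w.astype(np.uint8))
for i in range(1,n):
    x,y,ww,hh,a=st[i]
    if 400<a<3000 and 380<x<500 and 170<y<310:
        P=cloud(l==i); z=np.median(P[:,2]); print("lid",st[i],rect(P[abs(P[:,2]-z)<.008]),round(z,4))
allP=np.zeros((480,640),bool); allP[100:215,195:370]=1
P=cloud(allP); H=P[abs(P[:,2]-.087)<.006]; print("hood",rect(H),len(H))
b=(hsv[...,0]>100)&(hsv[...,0]<125)&(hsv[...,1]>120)&allP
P=cloud(b);P=P[abs(P[:,2]-.07)<.006]; print("panel",rect(P),len(P))
o=(hsv[...,0]>5)&(hsv[...,0]<20)&(hsv[...,1]>200)&allP; P=cloud(o);P=P[abs(P[:,2]-.103)<.006]; print("handle",rect(P))
m=np.zeros((480,640),bool); m[200:255,205:225]=1; P=cloud(m); print("tb",rect(P[P[:,2]>.03]),rect(P[P[:,2]>.058]))
cv2.imwrite("pics/c.png",cv2.resize(im[130:320,370:530],None,fx=3,fy=3))
```

```text
lid [ 436  187   33   49 1208] (array([ 601., -223.]), array([102.,  57.]), 8.1) 0.0549
lid [ 469  243   28   48 1242] (array([ 478., -283.]), array([101.,  57.]), -5.2) 0.0548
lid [ 408  260   34   44 1185] (array([ 448., -159.]), array([91., 62.]), 7.6) 0.0327
hood (array([729., 152.]), array([392., 200.]), 82.1) 7549
panel (array([639., 134.]), array([296.,  11.]), -86.6) 405
handle (array([639., 134.]), array([96., 13.]), -86.2)
tb (array([506., 206.]), array([302.,  94.]), 47.4) (array([506., 201.]), array([295.,  89.]), 47.4)
```

View pics/c.png

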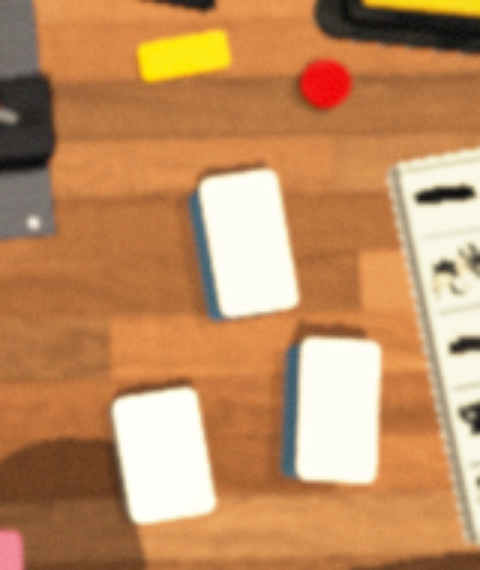

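The enlarged crop shows three white lids at top-view pixels (452,211), (482,266) and (424,282). The first two have blue sides and measure 57x102 mm at 55 mm high. The third is clear, 62x91 mm at 33 mm. All three are job boxes. Next, the handle.

```bash
python3 -m handwheel '[[[0.0205,0.035,0,0,0,3.7],[0.0205,0.035,0,0,0,3.7],[0.0205,0.035,0,0,0,3.7],[0.0205,0.035,0,0,0,3.7],[0.0205,0.035,0,0,0,3.7],[0.0205,0.035,0,0,0,3.7],[0.0205,0.035,0,0,0,3.7],[0.0205,0.035,0,0,0,3.7],[0.0205,0.035,0,0,0,3.7],[0.0205,0.035,0,0,0,3.7],[0.0205,0.035,0,0,0,3.7],[0.0205,0.035,0,0,0,3.7],[0.0205,0.035,0,0,0,3.7],[0.0205,0.035,0,0,0,3.7],[0.0205,0.035,0,0,0,3.7],[0.0205,0.035,0,0,0,3.7],[0.0205,0.035,0,0,0,3.7],[0.0205,0.035,0,0,0,3.7],[0.0205,0.035,0,0,0,3.7],[0.0205,0.035,0,0,0,3.7]]]' 0.45; python3 -m handwheel '[[[0,0,0,0,0,0],[0,0,0,0,0,0]]]'
cat >> h.py <<'E'
def tip():
    s=state(); q=np.array(s["tool_rot"]); r=R.from_quat(q[[1,2,3,0]]).as_matrix()
    print("t",round(s["time"],2),"tcp",np.round(s["tool_pos"],4),"close yaw",round(np.degrees(np.arctan2(r[1,1],r[0,1])),1),"z",np.round(r[:,2],3),"j",np.round(s["joint_pos"],2),"F",np.round(s["contact_force"],1),"w",round(s["gripper_width"],2),"g",round(s["grasp_force"],1))
E
python3 -c "
from h import *
tip()
im,d=grab_frame('wrist');ci=camera_info('wrist');print({k:np.round(v,3).tolist() for k,v in ci.items()});cv2.imwrite('pics/w1.png',im)
for n in ['tray_handle','lever_knob','power_brick_center']:
  for p in pinpoint('wrist',n)[:2]:
    u,v=p['position'];dd=d[int(v),int(u)];print(n,p['conf'],u,v,dd,world('wrist',u,v,dd,ci=ci).round(3))"
```

```text
time: 2.42
tool_pos: [0.6185, 0.1126, 0.2059]
tool_rot: [0.0, 0.684, 0.729, 0.0]
contact_force: [1.0, -0.1, -0.3]
gripper_width: 0.447
grasp_force: 0.0
time: 2.58
tool_pos: [0.618, 0.1124, 0.2052]
tool_rot: [-0.0, 0.685, 0.729, -0.0]
contact_force: [-0.4, -0.9, -0.2]
gripper_width: 0.452
grasp_force: 0.0
t 2.58 tcp [0.618  0.1124 0.2052] close yaw 3.6 z [-0.001 -0.    -1.   ] j [ 0.06  0.06  1.61 -0.    1.48 -0.  ] F [-0.4 -0.9 -0.2] w 0.45 g 0.0
{'fx': 371.648, 'fy': 371.648, 'cx': 315.817, 'cy': 237.11, 'T': [[0.998, -0.059, -0.016, 0.613], [0.061, 0.96, 0.275, 0.18], [-0.001, -0.276, 0.961, 0.373], [0.0, 0.0, 0.0, 1.0]]}
tray_handle 0.68 346.9 198.9 0.26991194 [0.638 0.134 0.106]
```

```bash
python3 -m handwheel '[[[0.0105,0.011,0,0,0,0],[0.0105,0.011,0,0,0,0],[0,0,-0.03,0,0,0],[0,0,-0.03,0,0,0],[0,0,-0.03,0,0,0],[0,0,-0.02,0,0,0],[0,0,-0.012,0,0,0],[0,0,0,0,0,0],[0,0,0,0,0,0]]]' 0.45; python3 -m handwheel '[[[0,0,0,0,0,0],[0,0,0,0,0,0],[0,0,0,0,0,0],[0,0,0,0,0,0],[0,0,0,0,0,0],[0,0,0,0,0,0]]]' 0;python3 -m handwheel '[[[-0.002,0,0,0,0,0],[-0.002,0,0,0,0,0],[0,0,0,0,0,0],[0,0,0,0,0,0]]]'
```

```text
time: 3.53
tool_pos: [0.6387, 0.1318, 0.0842]
tool_rot: [0.0, 0.686, 0.727, 0.0]
contact_force: [0.8, 0.7, 0.7]
gripper_width: 0.448
grasp_force: 0.0
time: 4.03
tool_pos: [0.6389, 0.1326, 0.0842]
tool_rot: [0.0, 0.686, 0.728, 0.0]
contact_force: [-0.1, -0.4, -0.7]
gripper_width: 0.0
grasp_force: 0.0
time: 4.37
tool_pos: [0.6345, 0.1326, 0.0837]
tool_rot: [-0.0, 0.686, 0.728, -0.0]
contact_force: [-0.3, -0.1, 0.1]
gripper_width: 0.002
grasp_force: 0.0
```

```bash
python3 -c "
from h import *
im,d=grab_frame('wrist');cv2.imwrite('pics/w2.png',im);print(camera_info('wrist')['T'])
im,d=grab_frame('top');cv2.imwrite('pics/t2.png',cv2.resize(im[100:260,180:400],None,fx=3,fy=3))
a=cv2.imread('pics/w1.png');cv2.imwrite('pics/w12.png',np.hstack([cv2.resize(a,(400,300)),cv2.resize(cv2.imread('pics/w2.png'),(400,300))]))"
```

```text
[[ 9.98224075e-01 -5.73543074e-02 -1.60990659e-02  6.30119181e-01]
 [ 5.95701742e-02  9.59700627e-01  2.74638127e-01  2.01173162e-01]
 [-3.01395912e-04 -2.75109414e-01  9.61412877e-01  2.51181876e-01]
 [ 0.00000000e+00  0.00000000e+00  0.00000000e+00  1.00000000e+00]]
```

View pics/w12.png

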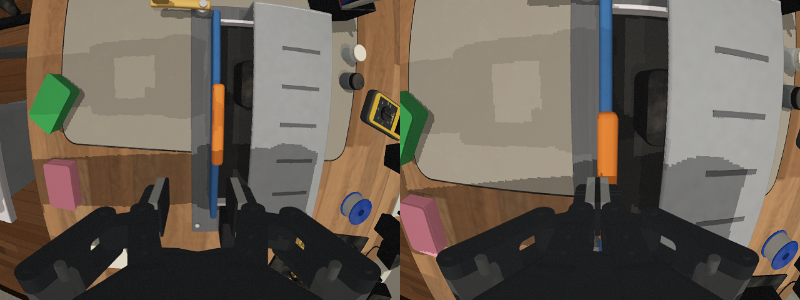

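```bash
python3 -c "
from h import *
im,d=grab_frame('wrist');ci=camera_info('wrist')
for v in range(180,420,12):
  print(v,[ (np.round(world('wrist',u,v,d[v,u],ci=ci)*1000).astype(int).tolist(),im[v,u].tolist()) for u in (315,325,335)])
cv2.imwrite('pics/w3.png',cv2.resize(im[170:420,220:440],None,fx=2.4,fy=2.4))"
```

```text
180 [([631, 170, 7], [102, 104, 103]), ([635, 182, 101], [38, 90, 168]), ([639, 183, 100], [34, 86, 163])]
192 [([631, 177, 101], [49, 94, 169]), ([635, 178, 104], [57, 135, 226]), ([639, 178, 104], [53, 130, 222])]
204 [([632, 172, 102], [50, 96, 170]), ([636, 173, 103], [55, 135, 227]), ([640, 174, 105], [52, 131, 222])]
216 [([632, 167, 101], [48, 96, 172]), ([636, 168, 103], [55, 135, 226]), ([640, 168, 103], [49, 128, 221])]
228 [([632, 162, 100], [52, 96, 172]), ([636, 163, 104], [56, 134, 226]), ([640, 163, 104], [52, 131, 222])]
240 [([633, 157, 100], [51, 95, 172]), ([637, 158, 104], [57, 135, 227]), ([641, 158, 103], [51, 129, 221])]
252 [([633, 151, 100], [51, 94, 172]), ([637, 153, 104], [53, 132, 225]), ([641, 153, 104], [54, 130, 222])]
264 [([633, 146, 101], [41, 91, 170]), ([637, 147, 103], [54, 133, 225]), ([642, 148, 103], [51, 128, 221])]
276 [([633, 140, 100], [46, 91, 171]), ([638, 142, 104], [56, 134, 228]), ([642, 142, 103], [54, 131, 225])]
288 [([633, 142, 118], [28, 30, 28]), ([637, 143, 118], [108, 115, 115]), ([642, 136, 103], [31, 80, 153])]
300 [([633, 1
[... 326 characters left out ...]
], [34, 34, 32]), ([636, 144, 156], [29, 27, 25]), ([639, 144, 157], [30, 29, 27])]
348 [([634, 133, 146], [34, 33, 33]), ([636, 143, 161], [29, 29, 27]), ([639, 143, 162], [32, 33, 32])]
360 [([634, 127, 145], [35, 35, 35]), ([637, 136, 157], [34, 33, 30]), ([638, 148, 175], [29, 26, 24])]
372 [([635, 123, 146], [35, 37, 35]), ([637, 131, 157], [30, 27, 29]), ([638, 149, 181], [30, 29, 28])]
384 [([641, 6, 7], [57, 57, 58]), ([638, 126, 157], [37, 35, 35]), ([638, 146, 182], [28, 24, 24])]
396 [([642, -7, 7], [93, 95, 96]), ([638, 124, 160], [38, 36, 34]), ([639, 140, 180], [34, 32, 33])]
408 [([634, 142, 186], [32, 30, 27]), ([636, 142, 187], [30, 28, 28]), ([638, 143, 187], [31, 29, 27])]
```

View pics/w3.png

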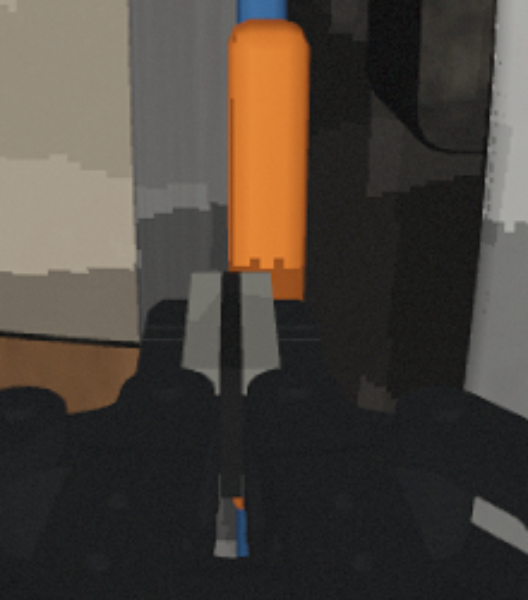

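```bash
python3 -m handwheel '[[[0.004,0.001,0,0,0,0],[0,0,0,0,0,0],[0,0,0,0,0,0],[0,0,0,0,0,0],[0,0,-0.008,0,0,0],[0,0,-0.008,0,0,0],[0,0,0,0,0,0]]]' 0.45; python3 -m handwheel '[[[0,0,0,0,0,0],[0,0,0,0,0,0],[0,0,0,0,0,0],[0,0,0,0,0,0],[0,0,0,0,0,0],[0,0,0,0,0,0]]]' 0;python3 -c "
from h import *
tip()
im,d=grab_frame('wrist');ci=camera_info('wrist')
for v in range(252,340,8):
  print(v,[ (np.round(world('wrist',u,v,d[v,u],ci=ci)*1000).astype(int).tolist(),im[v,u].tolist()) for u in (300,315,325,335,350)])
"
```

```text
time: 5.1
tool_pos: [0.6369, 0.1334, 0.0649]
tool_rot: [-0.001, 0.686, 0.728, -0.002]
contact_force: [0.2, -0.2, -1.4]
gripper_width: 0.451
grasp_force: 0.0
time: 5.6
tool_pos: [0.639, 0.1335, 0.0677]
tool_rot: [0.0, 0.686, 0.728, 0.0]
contact_force: [2.9, -0.1, -4.4]
gripper_width: 0.143
grasp_force: 60.6
t 5.6 tcp [0.639  0.1335 0.0677] close yaw 3.4 z [ 0.001  0.    -1.   ] j [ 0.09  0.23  1.65 -0.    1.25  0.03] F [ 2.9 -0.1 -4.4] w 0.14 g 60.6
252 [([631, 158, 103], [34, 86, 164]), ([637, 159, 104], [53, 130, 224]), ([640, 159, 103], [50, 125, 218]), ([651, 130, 15], [33, 35, 40]), ([660, 131, 15], [27, 31, 33])]
260 [([631, 155, 102], [31, 85, 163]), ([637, 156, 104], [54, 131, 225]), ([641, 156, 104], [50, 125, 217]), ([651, 125, 16], [34, 34, 39]), ([661, 125, 14], [31, 35, 36])]
268 [([631, 152, 103], [30, 84, 162]), ([637, 153, 104], [54, 131, 224]), ([641, 153, 103], [52, 124, 217]), ([652, 120, 15], [30, 34, 37]), ([661, 121, 16], [28, 29, 28])]
276 [([632, 148, 102], [33, 84, 159]), ([637, 149, 104], [55, 132, 224]), ([641, 150, 104], [50, 124, 216]), ([652, 114, 15], [3
[... 554 characters left out ...]
5, 83])]
308 [([632, 137, 107], [29, 30, 43]), ([638, 136, 104], [31, 81, 155]), ([642, 136, 104], [35, 82, 154]), ([645, 144, 119], [23, 22, 22]), ([650, 144, 119], [97, 101, 103])]
316 [([632, 135, 110], [21, 23, 32]), ([638, 132, 104], [29, 80, 153]), ([642, 132, 103], [32, 81, 154]), ([644, 144, 125], [28, 30, 29]), ([649, 145, 126], [97, 102, 104])]
324 [([633, 132, 110], [28, 21, 19]), ([639, 128, 103], [30, 80, 155]), ([643, 128, 103], [32, 81, 154]), ([644, 143, 130], [31, 31, 32]), ([648, 145, 133], [33, 31, 31])]
332 [([633, 129, 111], [27, 26, 20]), ([639, 124, 103], [32, 82, 155]), ([643, 125, 103], [26, 79, 152]), ([644, 140, 130], [31, 32, 28]), ([648, 146, 139], [30, 29, 27])]
```

```bash
python3 -m handwheel '[[[-0.002,0,0,0,0,0],[-0.002,0,0,0,0,0],[0,0,0,0,0,0],[0,0,0,0,0,0]]]'; python3 -m handwheel '[[[-0.002,0,0,0,0,0],[0,0,0,0,0,0],[0,0,0,0,0,0]]]'
```

```text
time: 5.98
tool_pos: [0.6343, 0.1332, 0.0677]
tool_rot: [-0.0, 0.686, 0.728, -0.001]
contact_force: [1.6, -1.3, -2.3]
gripper_width: 0.14
grasp_force: 60.7
time: 6.23
tool_pos: [0.6324, 0.1331, 0.0677]
tool_rot: [0.0, 0.686, 0.728, -0.001]
contact_force: [1.4, -2.7, -2.8]
gripper_width: 0.141
grasp_force: 60.6
```

```bash
python3 -m handwheel '[[[-0.003,0,0,0,0,0],[-0.003,0,0,0,0,0],[-0.003,0,0,0,0,0],[0,0,0,0,0,0]]]'; python3 -c "
from h import *
tip(); im,d=grab_frame('top');ci=camera_info('top')
for p in pinpoint('top','tray_handle')[:1]:
    u,v=p['position'];print(u,v,world('top',u,v,z=.103,ci=ci))"
```

```text
time: 6.57
tool_pos: [0.6231, 0.1326, 0.0677]
tool_rot: [0.0, 0.686, 0.728, -0.001]
contact_force: [0.6, -5.2, -3.1]
gripper_width: 0.142
grasp_force: 60.6
t 6.57 tcp [0.6231 0.1326 0.0677] close yaw 3.4 z [-0.001 -0.002 -1.   ] j [ 0.09  0.2   1.69 -0.    1.25  0.03] F [ 0.6 -5.2 -3.1] w 0.14 g 60.6
290.1 205.9 [0.61456937 0.12953494 0.103     ]
```

The lever is already on its free side. Pulling the tray out.

```bash
python3 -m handwheel '[[[-0.015,-0.001,0,0,0,0],[-0.015,-0.001,0,0,0,0],[-0.015,-0.001,0,0,0,0],[-0.015,-0.001,0,0,0,0],[-0.015,-0.001,0,0,0,0],[-0.015,-0.001,0,0,0,0],[-0.015,-0.001,0,0,0,0],[-0.015,-0.001,0,0,0,0],[-0.015,-0.001,0,0,0,0],[-0.012,-0.001,0,0,0,0],[0,0,0,0,0,0],[0,0,0,0,0,0]]]'
```

```text
time: 7.67
tool_pos: [0.4753, 0.1235, 0.0677]
tool_rot: [-0.001, 0.686, 0.728, -0.001]
contact_force: [-3.3, -2.3, -2.4]
gripper_width: 0.145
grasp_force: 62.9
```

```bash
python3 -m handwheel '[[[0,0,0,0,0,0],[0,0,0,0,0,0],[0,0,0,0,0,0],[0,0,0,0,0,0],[0,0,0.02,0,0,0],[0,0,0.04,0,0,0],[0,0,0.04,0,0,0],[0,-0.03,0.04,0,0,0],[0,-0.04,0.02,0,0,0],[0,-0.04,0,0,0,0],[0,-0.04,0,0,0,0],[0,-0.04,0,0,0,0],[0,0,0,0,0,0],[0,0,0,0,0,0]]]' 0.5
python3 - <<'E'
from h import *
tip()
im,d=grab_frame("top"); ci=camera_info("top"); T=np.array(ci["T"])
cv2.imwrite("pics/t4.png",im)
v,u=np.mgrid[0:480,0:640]; P=np.stack([(u-ci["cx"])/ci["fx"]*d,-(v-ci["cy"])/ci["fy"]*d,-d],-1)@T[:3,:3].T+T[:3,3]
hsv=cv2.cvtColor(im,cv2.COLOR_BGR2HSV)
# brick top z~.074, inside tray behind panel
m=(abs(P[...,2]-.074)<.007)&(P[...,0]>.49)&(P[...,0]<.68)&(P[...,1]>-.0)&(P[...,1]<.27)&(hsv[...,2]<90)
n,l,st,_=cv2.connectedComponentsWithStats(m.astype(np.uint8))
for i in range(1,n):
    if st[i,4]>150:
        Q=P[l==i]; print(st[i],cv2.minAreaRect((Q[:,:2]*1000).astype(np.float32)),Q[:,2].mean())
b=(hsv[...,0]>100)&(hsv[...,0]<125)&(hsv[...,1]>120)&(abs(P[...,2]-.07)<.006)&(P[...,1]>-.03)&(P[...,1]<.3)
print("panel",cv2.minAreaRect((P[b][:,:2]*1000).astype(np.float32)))
for n in ("power_brick_center","tray_floor","lever_knob"):
    for p in pinpoint("top",n)[:1]: print(n,p)
E
```

```text
time: 8.83
tool_pos: [0.4771, -0.0604, 0.2202]
tool_rot: [0.0, 0.687, 0.726, 0.0]
contact_force: [-0.2, -0.5, 0.8]
gripper_width: 0.498
grasp_force: 0.0
t 8.83 tcp [ 0.4771 -0.0604  0.2202] close yaw 3.2 z [ 0.001  0.    -1.   ] j [-0.28 -0.31  1.92  0.    1.53 -0.34] F [-0.2 -0.5  0.8] w 0.5 g 0.0
[ 253  216   32   46 1265] ((550.3351440429688, 179.7213897705078), (97.52459716796875, 63.56338119506836), 3.315364360809326) 0.07362594712692049
panel ((474.2232360839844, 123.58594512939453), (8.939291954040527, 294.0408935546875), 3.4326012134552)
power_brick_center {'position': [270.4, 241.1], 'conf': 0.95}
tray_floor {'position': [292.7, 241.0], 'conf': 0.67}
lever_knob {'position': [359.3, 164.7], 'conf': 0.62}
```

View pics/t4.png

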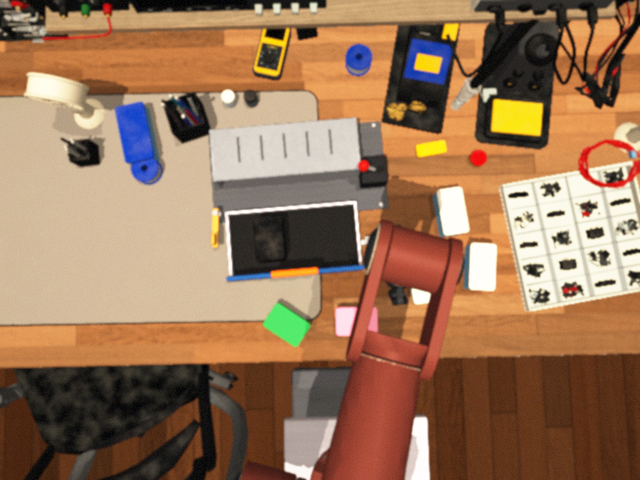

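The top picture shows the tray pulled out, with the brick at (269,240) and the tray otherwise empty. Reaching for the brick.

```bash
python3 -m handwheel '[[[0.0056,0.0185,0,0,0,6.94],[0.0056,0.0185,0,0,0,6.94],[0.0056,0.0185,0,0,0,6.94],[0.0056,0.0185,0,0,0,6.94],[0.0056,0.0185,0,0,0,6.94],[0.0056,0.0185,0,0,0,6.94],[0.0056,0.0185,0,0,0,6.94],[0.0056,0.0185,0,0,0,6.94],[0.0056,0.0185,0,0,0,6.94],[0.0056,0.0185,0,0,0,6.94],[0.0056,0.0185,0,0,0,6.94],[0.0056,0.0185,0,0,0,6.94],[0.0056,0.0185,0,0,0,6.94],[0,0,-0.04,0,0,0],[0,0,-0.04,0,0,0],[0,0,-0.04,0,0,0],[0,0,-0.03,0,0,0],[0,0,0,0,0,0],[0,0,0,0,0,0]]]' 1 >/dev/null
python3 - <<'E'
from h import *
tip()
im,d=grab_frame("wrist"); ci=camera_info("wrist"); print(np.round(ci["T"],3))
cv2.imwrite("pics/w5.png",im)
for p in pinpoint("wrist","power_brick_center")[:1]:
    u,v=p["position"]; print(p,world("wrist",u,v,z=.044,ci=ci))
E
```

```text
t 10.62 tcp [0.5475 0.1828 0.068 ] close yaw 93.8 z [-0.004 -0.001 -1.   ] j [ 0.19  0.07  1.84  0.    1.24 -1.44] F [-0.1 -0.1  0.5] w 1.0 g 0.0
[[-0.065 -0.959 -0.275  0.48 ]
 [ 0.998 -0.062 -0.019  0.177]
 [ 0.001 -0.276  0.961  0.238]
 [ 0.     0.     0.     1.   ]]
{'position': [307.7, 273.4], 'conf': 0.8} [0.55671532 0.17777929 0.044     ]
```

View pics/w5.png

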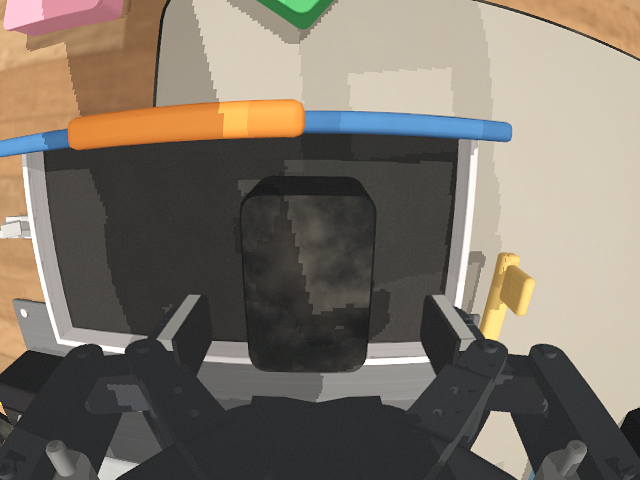

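```bash
python3 -m handwheel '[[[0.002,-0.003,-0.02,0,0,0],[0,0,-0.02,0,0,0],[0,0,-0.01,0,0,0],[0,0,0,0,0,0]]]';python3 -m handwheel '[[[0,0,0,0,0,0],[0,0,0,0,0,0],[0,0,0,0,0,0],[0,0,0,0,0,0],[0,0,0,0,0,0]]]' 0
python3 - <<'E'
from h import *
tip()
im,d=grab_frame("wrist"); ci=camera_info("wrist")
cv2.imwrite("pics/w6.png",im)
for v in range(200,330,10): print(v,[np.round(world("wrist",u,v,d[v,u],ci=ci)*1000).astype(int).tolist() for u in (220,230,240,316,385,395,405)])
E
```

```text
time: 11.05
tool_pos: [0.5512, 0.1789, 0.0197]
tool_rot: [-0.0, -0.032, 0.999, -0.0]
contact_force: [-0.8, 0.1, 0.1]
gripper_width: 1.002
grasp_force: 0.0
time: 11.47
tool_pos: [0.5536, 0.1791, 0.0224]
tool_rot: [0.002, -0.032, 0.999, 0.0]
contact_force: [0.7, 0.0, 6.7]
gripper_width: 0.745
grasp_force: 68.3
t 11.47 tcp [0.5536 0.1791 0.0224] close yaw 93.6 z [ 0.004  0.001 -1.   ] j [ 0.19  0.13  1.85 -0.    1.15 -1.45] F [0.7 0.  6.7] w 0.75 g 68.3
200 [[518, 129, 14], [517, 134, 15], [506, 150, 71], [505, 175, 71], [503, 198, 71], [503, 201, 70], [512, 219, 15]]
210 [[522, 129, 16], [509, 147, 72], [509, 151, 73], [508, 175, 73], [506, 197, 74], [506, 201, 74], [506, 205, 70]]
220 [[528, 129, 16], [512, 147, 74], [512, 151, 75], [510, 175, 75], [509, 198, 74], [509, 201, 76], [509, 205, 73]]
230 [[533, 129, 15], [516, 147, 74], [515, 151, 76], [514, 176, 75], [512, 198, 75], [512, 201, 76], [512, 205, 74]]
240 [[538, 129, 14], [519, 147, 74], [519, 151, 75], [517, 176, 75], [516, 198, 74], [516, 202, 75], [516, 205, 73]]
250 [[543, 129, 16], [523, 147, 74], [522, 151, 74], [520, 1
[... 175 characters left out ...]
70 [[554, 129, 15], [530, 147, 73], [529, 151, 75], [527, 176, 76], [526, 199, 75], [526, 203, 74], [527, 207, 73]]
280 [[560, 128, 14], [534, 147, 74], [533, 151, 76], [531, 177, 75], [530, 200, 74], [530, 204, 74], [554, 225, 14]]
290 [[545, 140, 59], [538, 147, 72], [537, 151, 74], [535, 177, 74], [534, 201, 74], [533, 204, 75], [540, 212, 59]]
300 [[544, 142, 70], [543, 146, 71], [540, 151, 75], [539, 177, 75], [537, 201, 75], [538, 205, 74], [540, 210, 69]]
310 [[544, 144, 77], [548, 146, 70], [545, 151, 74], [542, 177, 75], [542, 202, 74], [541, 205, 74], [542, 209, 73]]
320 [[545, 145, 83], [552, 146, 70], [548, 151, 75], [546, 178, 75], [545, 202, 75], [545, 206, 74], [544, 209, 76]]
```

```bash
python3 -m handwheel '[[[0,0,0.01,0,0,0],[0,0,0.02,0,0,0],[0,0,0.03,0,0,0],[0,0,0.03,0,0,0],[0,0,0.03,0,0,0],[-0.004,0.02,0,0,0,0],[-0.005,0.03,0,0,0,0],[-0.005,0.03,0,0,0,0],[-0.005,0.03,0,0,0,0],[-0.005,0.03,0,0,0,0],[-0.005,0.03,0,0,0,0],[-0.005,0.03,0,0,0,0],[-0.005,0.03,0,0,0,0],[-0.004,0.02,0,0,0,0],[0,0,-0.03,0,0,0],[0,0,-0.03,0,0,0],[0,0,-0.03,0,0,0],[0,0,-0.02,0,0,0],[0,0,-0.01,0,0,0],[0,0,0,0,0,0]]]'; python3 -m handwheel '[[[0,0,-0.005,0,0,0],[0,0,-0.004,0,0,0],[0,0,0,0,0,0],[0,0,0,0,0,0]]]'
```

```text
time: 13.18
tool_pos: [0.5132, 0.4294, 0.0232]
tool_rot: [0.004, -0.032, 0.999, 0.001]
contact_force: [7.1, -1.6, 4.2]
gripper_width: 0.749
grasp_force: 72.1
time: 13.52
tool_pos: [0.5164, 0.43, 0.0185]
tool_rot: [0.008, -0.032, 0.999, 0.001]
contact_force: [9.8, -4.2, 14.4]
gripper_width: 0.742
grasp_force: 74.7
```

```bash
python3 -m handwheel '[[[0,0,0,0,0,0],[0,0,0,0,0,0],[0,0,0,0,0,0],[0,0,0,0,0,0],[0,0,0.01,0,0,0],[0,0,0.03,0,0,0],[0,0,0.04,0,0,0],[0,0,0.04,0,0,0],[0,0,0.04,0,0,0]]]' 1
python3 - <<'E'
from h import *
tip()
im,d=grab_frame("wrist"); ci=camera_info("wrist")
cv2.imwrite("pics/w7.png",im)
for p in masks_of("wrist","power_brick")[:1]:
    v,u=np.nonzero(cv2.erode(p["region"].astype(np.uint8),np.ones((7,7)))); k=slice(None,None,40)
    Q=np.array([world("wrist",a,b,d[b,a],ci=ci) for a,b in zip(u[k],v[k])]); Q=Q[Q[:,2]>.05]
    A=np.c_[Q[:,:2],np.ones(len(Q))]; print(p["conf"],np.linalg.lstsq(A,Q[:,2],rcond=None)[0], Q.mean(0),np.ptp(Q,axis=0))
E
```

```text
time: 14.27
tool_pos: [0.5076, 0.4285, 0.1723]
tool_rot: [-0.001, -0.032, 0.999, -0.0]
contact_force: [0.4, 0.8, -0.2]
gripper_width: 1.001
grasp_force: 0.0
t 14.27 tcp [0.5076 0.4285 0.1723] close yaw 93.7 z [-0.001 -0.001 -1.   ] j [ 0.59  0.17  1.55  0.    1.43 -1.05] F [ 0.4  0.8 -0.2] w 1.0 g 0.0
0.87 [-0.06348456  0.0232867   0.10547422] [0.50950938 0.43221572 0.08319312] [0.10089941 0.05882726 0.04375248]
```

Run:
```python
from h import *
im,d=grab_frame("top"); ci=camera_info("top")
for v in range(236,262,4): print(v,[np.round(world("top",u,v,d[v,u],ci=ci)*1000).astype(int).tolist() for u in range(130,190,8)])
```

```text
236 [[569, 502, 5], [569, 485, 1], [568, 466, 4], [562, 431, 59], [561, 413, 63], [567, 411, 3], [567, 393, 1], [566, 374, 5]]
240 [[561, 505, -3], [559, 484, 5], [554, 448, 62], [553, 431, 62], [553, 413, 63], [555, 403, 35], [558, 394, -2], [557, 374, 4]]
244 [[526, 405, 295], [526, 394, 286], [523, 368, 321], [525, 362, 296], [544, 413, 63], [546, 402, 39], [548, 394, -1], [548, 376, -1]]
248 [[516, 393, 330], [516, 382, 323], [516, 368, 321], [518, 362, 297], [535, 412, 66], [536, 400, 44], [539, 393, 2], [539, 376, -2]]
252 [[509, 393, 329], [510, 383, 318], [509, 368, 323], [510, 360, 301], [526, 411, 71], [527, 400, 47], [530, 395, -5], [529, 375, 3]]
256 [[503, 395, 325], [505, 393, 288], [502, 368, 321], [503, 360, 301], [517, 410, 72], [518, 399, 48], [521, 394, -1], [520, 375, 2]]
260 [[488, 350, 459], [498, 394, 286], [510, 446, 70], [509, 428, 72], [508, 409, 75], [509, 398, 53], [512, 393, 2], [511, 375, 3]]
```

View pics/w7.png

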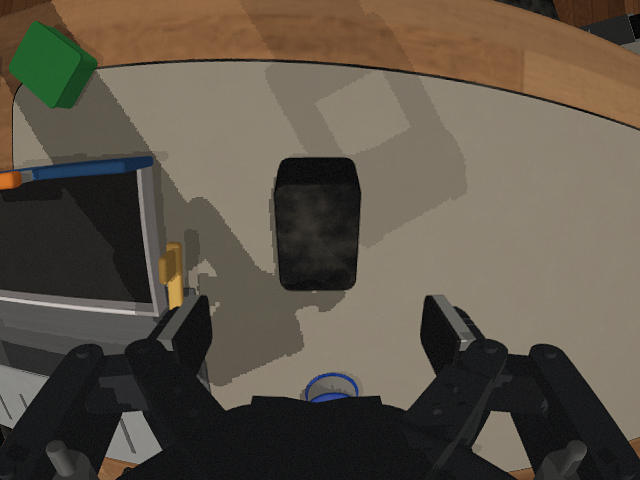

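The wrist picture shows the brick on the mat at (318,225), but the depth suggests it may be leaning. Moving aside and checking once more.

```bash
python3 -m handwheel '[[[0,-0.04,0,0,0,0],[0,-0.04,0,0,0,0],[0,-0.04,0,0,0,0],[0,-0.04,0,0,0,0],[0,-0.04,0,0,0,0],[0,0,0,0,0,0],[0,0,0,0,0,0]]]' >/dev/null
python3 - <<'E'
from h import *
im,d=grab_frame("top"); ci=camera_info("top")
for v in range(230,290,4): print(v,[np.round(world("top",u,v,d[v,u],ci=ci)*1000).astype(int).tolist() for u in range(134,180,8)])
cv2.imwrite("pics/t8.png",cv2.resize(im[190:310,90:250],None,fx=4,fy=4))
E
```

```text
230 [[583, 493, 6], [583, 477, -3], [582, 458, 1], [582, 440, -2], [527, 285, 498], [528, 277, 488]]
234 [[574, 494, 2], [573, 475, 5], [573, 457, 1], [572, 439, 1], [521, 284, 502], [521, 275, 495]]
238 [[565, 494, 1], [558, 457, 62], [558, 439, 62], [558, 422, 60], [515, 283, 507], [515, 272, 504]]
242 [[555, 493, 6], [550, 458, 58], [549, 439, 62], [549, 422, 61], [509, 282, 511], [509, 271, 511]]
246 [[546, 494, 3], [540, 455, 68], [540, 438, 66], [540, 423, 59], [503, 281, 515], [503, 269, 517]]
250 [[537, 492, 7], [532, 456, 65], [531, 437, 70], [530, 419, 71], [497, 281, 515], [497, 270, 515]]
254 [[528, 493, 5], [523, 456, 64], [522, 436, 72], [522, 420, 69], [492, 281, 514], [491, 269, 517]]
258 [[519, 495, 0], [514, 453, 73], [514, 436, 72], [513, 418, 74], [487, 285, 501], [486, 269, 517]]
262 [[510, 495, -2], [505, 453, 74], [505, 436, 72], [504, 418, 74], [482, 286, 496], [480, 270, 515]]
266 [[500, 494, 0], [497, 453, 75], [496, 436, 74], [496, 417, 77], [495, 401, 74], [475, 268, 520]]
270 [[491, 494, 3], [488, 451, 80], [487, 433, 81], [487, 416, 83], [487, 401, 76], [469, 269, 520]]
274 [[482, 496, -4], [479, 451, 81], [479, 433, 81], [478, 416, 83], [478, 399, 82], [464, 270, 516]]
278 [[473, 495, -2], [471, 451, 81], [470, 435, 77], [470, 417, 80], [470, 402, 71], [458, 268, 521]]
282 [[464, 492, 6], [464, 475, 2], [462, 439, 61], [462, 425, 50], [461, 409, 47], [453, 269, 520]]
286 [[439, 63, 1315], [455, 476, -1], [454, 459, -5], [454, 440, -2], [453, 421, 1], [447, 268, 521]]
```

View pics/t8.png

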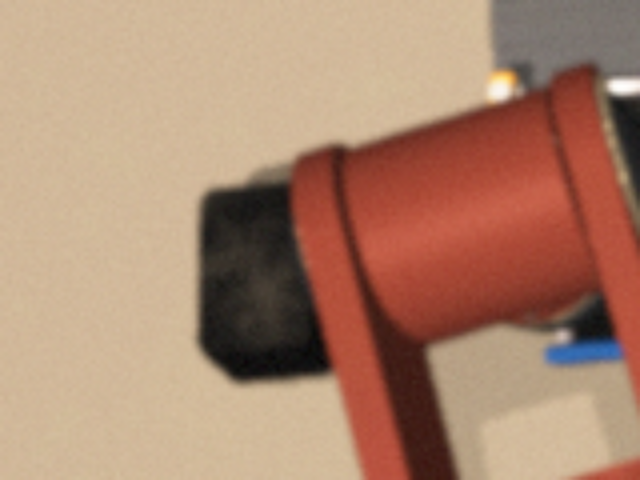

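The brick at (265,280) of that crop is tilted: its far end is 61 mm high and its near end 82 mm. Something props up the near end, so I'll look at it from close by.

```bash
python3 -m handwheel '[[[-0.02,0.035,0.01,0,0,0],[-0.02,0.035,0.01,0,0,0],[-0.02,0.035,0,0,0,0],[-0.02,0.035,0,0,0,0],[-0.02,0.035,0,0,0,0],[-0.01,0.028,0,0,0,0],[0,0,0,0,0,0],[0,0,0,0,0,0]]]' >/dev/null
python3 - <<'E'
from h import *
tip()
im,d=grab_frame("wrist"); ci=camera_info("wrist")
print(np.round(np.array(ci["T"])[:3,3],3))
for v in range(180,400,10): print(v,[np.round(world("wrist",u,v,d[v,u],ci=ci)*1000).astype(int).tolist() for u in (290,315,340)])
c=im[150:400,200:440]; cv2.imwrite("pics/w9.png",cv2.resize((np.clip((c/255.)**.5,0,1)*255).astype(np.uint8),None,fx=2.3,fy=2.3))
E
```

```text
t 15.72 tcp [0.3965 0.434  0.1898] close yaw 93.9 z [-0.001 -0.001 -1.   ] j [ 0.7  -0.02  1.72  0.    1.45 -0.94] F [0.5 0.  0. ] w 1.0 g 0.0
[0.327 0.427 0.357]
180 [[373, 405, 0], [372, 429, 0], [370, 453, -1]]
190 [[383, 406, 1], [381, 430, 1], [380, 454, 2]]
200 [[393, 406, 1], [391, 430, 2], [390, 455, 1]]
210 [[403, 407, 2], [401, 431, 3], [400, 456, 1]]
220 [[413, 407, 2], [411, 432, 0], [409, 456, 3]]
230 [[423, 408, 1], [421, 432, 2], [420, 457, 2]]
240 [[433, 408, 2], [431, 433, 2], [430, 458, 3]]
250 [[444, 409, 2], [442, 434, 2], [440, 459, 2]]
260 [[455, 409, 1], [452, 434, 4], [451, 460, 1]]
270 [[466, 410, 0], [464, 435, 1], [462, 461, 1]]
280 [[461, 412, 39], [459, 435, 39], [473, 462, 2]]
290 [[465, 413, 52], [463, 435, 52], [484, 463, 2]]
300 [[468, 414, 67], [467, 436, 66], [496, 464, 2]]
310 [[472, 415, 79], [470, 436, 78], [507, 465, 3]]
320 [[479, 415, 83], [477, 436, 83], [520, 466, 2]]
330 [[490, 416, 80], [490, 437, 78], [532, 467, 2]]
340 [[503, 416, 75], [501, 438, 77], [546, 469, 2]]
350 [[516, 416, 72], [514, 439, 73], [558, 470, 3]]
360 [[530, 416, 69], [528, 440, 69], [573, 471, 2]]
370 [[544, 417, 65], [543, 441, 65], [587, 472, 2]]
380 [[559, 417, 62], [558, 442, 61], [602, 474, 2]]
390 [[621, 415, 3], [619, 445, 3], [618, 476, 2]]
```

View pics/w9.png

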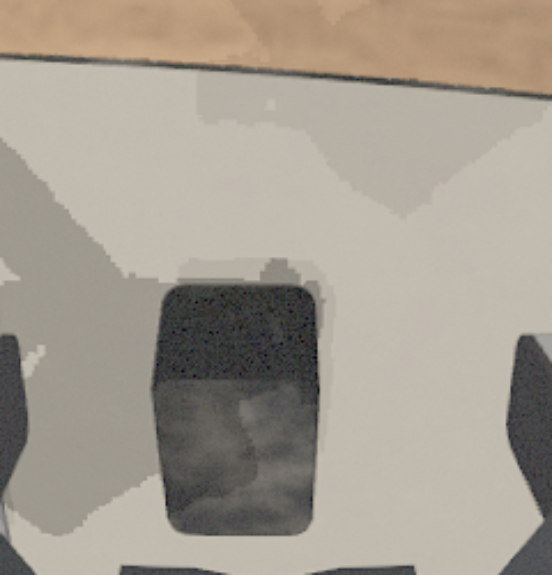

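```bash
python3 -m handwheel '[[[0.03,0,0,0,0,0],[0.03,0,0,0,0,0],[0.03,0,0,0,0,0],[0.0275,-0.001,0,0,0,0],[0,0,-0.03,0,0,0],[0,0,-0.04,0,0,0],[0,0,-0.04,0,0,0],[0,0,-0.035,0,0,0],[0,0,-0.02,0,0,0],[0,0,0,0,0,0]]]' 1;  python3 -m handwheel '[[[0,0,0,0,0,0],[0,0,0,0,0,0],[0,0,0,0,0,0],[0,0,0,0,0,0],[0,0,0,0,0,0]]]' 0; python3 -m handwheel '[[[0,0,0.01,0,0,0],[0,0,0.02,0,0,0],[0,0,0.03,0,0,0],[0,0,0.03,0,0,0],[0,0,0,0,0,0]]]'
python3 - <<'E'
from h import *
tip()
im,d=grab_frame("wrist"); ci=camera_info("wrist")
for v in range(200,340,10): print(v,[np.round(world("wrist",u,v,d[v,u],ci=ci)*1000).astype(int).tolist() for u in (205,290,315,340)])
cv2.imwrite("pics/w10.png",im)
E
```

```text
time: 16.6
tool_pos: [0.512, 0.4268, 0.0181]
tool_rot: [-0.005, -0.031, 0.999, -0.003]
contact_force: [-1.2, -1.1, -0.7]
gripper_width: 1.002
grasp_force: 0.0
time: 17.02
tool_pos: [0.5175, 0.4316, 0.0282]
tool_rot: [0.002, -0.032, 0.999, 0.001]
contact_force: [0.0, 0.1, 2.3]
gripper_width: 0.74
grasp_force: 69.0
time: 17.43
tool_pos: [0.5196, 0.4334, 0.1247]
tool_rot: [0.005, -0.032, 0.999, 0.003]
contact_force: [1.6, 1.7, -0.1]
gripper_width: 0.742
grasp_force: 68.7
t 17.43 tcp [0.5196 0.4334 0.1247] close yaw 93.7 z [ 0.011  0.007 -1.   ] j [ 0.59  0.22  1.57  0.    1.34 -1.05] F [ 1.6  1.7 -0.1] w 0.74 g 68.7
200 [[507, 341, -2], [470, 420, 168], [470, 428, 167], [469, 436, 167]]
210 [[515, 341, -1], [473, 420, 173], [472, 428, 172], [472, 436, 173]]
220 [[524, 341, -2], [475, 420, 177], [475, 428, 175], [475, 436, 175]]
230 [[532, 341, -1], [479, 421, 175], [478, 428, 175], [478, 436, 175]]
240 [[541, 340, -2], [482, 421, 175], [482, 429, 175], [482, 437, 173]]
250 [[549, 340, -1], [486, 421, 173], [486, 429, 173], [485, 437, 175]]
260 [[558, 340, -1], [490, 421, 172], [489, 429, 173], [489, 437, 172]]
270 [[567, 340, 0], [494, 421, 171], [493, 429, 172], [492, 438, 172]]
280 [[577, 339, -2], [497, 421, 172], [497, 430, 170], [497, 438, 170]]
290 [[587, 339, -1], [502, 421, 170], [502, 430, 169], [501, 439, 170]]
300 [[597, 338, -1], [507, 421, 168], [506, 430, 168], [506, 439, 168]]
310 [[514, 389, 168], [511, 421, 168], [511, 431, 166], [510, 440, 168]]
320 [[509, 394, 183], [516, 421, 166], [515, 431, 167], [514, 440, 167]]
330 [[508, 396, 191], [521, 422, 166], [522, 431, 163], [521, 441, 164]]
```

```bash
python3 -m handwheel '[[[0.02,-0.003,0,0,-6.5,0],[0.02,-0.003,0,0,-6.5,0],[0.02,-0.003,0,0,0,0],[0.01,-0.003,0,0,0,0],[0,0,0,0,0,0],[0,0,0,0,0,0]]]'
python3 - <<'E'
from h import *
tip()
im,d=grab_frame("wrist"); ci=camera_info("wrist")
for v in list(range(100,200,10))+list(range(200,340,20)): print(v,[np.round(world("wrist",u,v,d[v,u],ci=ci)*1000).astype(int).tolist() for u in (205,290,315,340,420)])
cv2.imwrite("pics/w11.png",im)
E
```

```text
time: 17.98
tool_pos: [0.5861, 0.4183, 0.115]
tool_rot: [0.112, -0.031, 0.993, -0.004]
contact_force: [0.6, 1.4, -3.1]
gripper_width: 0.738
grasp_force: 68.6
t 17.98 tcp [0.5861 0.4183 0.115 ] close yaw 93.5 z [ 0.223 -0.001 -0.975] j [ 0.57  0.22  1.6  -0.13  1.14 -1.02] F [ 0.6  1.4 -3.1] w 0.74 g 68.6
100 [[518, 333, 2], [517, 394, 2], [515, 411, 3], [515, 428, 1], [508, 485, 1]]
110 [[525, 333, 3], [524, 394, 2], [523, 412, 3], [521, 429, 3], [516, 486, 2]]
120 [[533, 332, 2], [531, 394, 2], [530, 412, 2], [529, 430, 1], [523, 487, 3]]
130 [[540, 332, 2], [538, 395, 3], [537, 412, 3], [536, 430, 3], [530, 488, 2]]
140 [[548, 331, 1], [546, 395, 1], [545, 413, 2], [543, 431, 3], [538, 489, 2]]
150 [[556, 331, 1], [553, 395, 2], [552, 413, 2], [551, 431, 2], [545, 490, 2]]
160 [[563, 331, 2], [527, 403, 111], [526, 414, 112], [525, 424, 112], [553, 492, 2]]
170 [[571, 331, 2], [528, 404, 123], [527, 414, 124], [526, 424, 123], [561, 493, 1]]
180 [[580, 330, 2], [480, 413, 263], [527, 414, 133], [527, 423, 133], [569, 494, 3]]
190 [[588, 330, 2], [528, 405, 142], [528, 414, 142], [527, 423, 142], [578, 496, 0]]
200 [[597, 329, 2], [529, 406, 150], [529, 414, 149], [528, 423, 149], [585, 497, 3]]
220 [[614, 328, 2], [532, 407, 158], [531, 415, 158], [531, 422, 158], [602, 500, 2]]
240 [[633, 326, 3], [539, 407, 159], [539, 415, 158], [538, 423, 158], [620, 504, 3]]
260 [[654, 324, 1], [547, 407, 159], [546, 415, 159], [545, 424, 159], [640, 508, 1]]
280 [[674, 322, 3], [555, 407, 159], [554, 416, 159], [554, 425, 158], [660, 512, 2]]
300 [[697, 320, 3], [564, 408, 158], [563, 416, 158], [562, 425, 159], [567, 458, 151]]
320 [[563, 380, 173], [573, 408, 159], [573, 417, 158], [573, 426, 158], [559, 451, 172]]
```

View pics/w11.png

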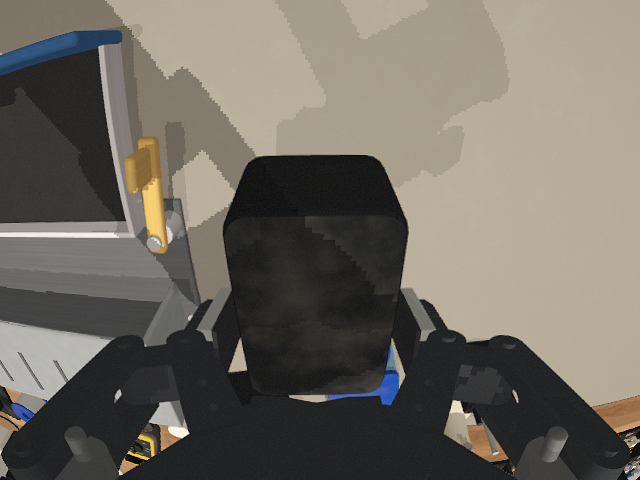

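The wrist picture shows the brick gripped and level at (315,300), the bench under it clear, and the turnbutton at (150,195). Lowering it.

```bash
python3 -m handwheel '[[[-0.01,0,-0.02,0,0,0],[-0.01,0,-0.02,0,0,0],[0,0,-0.02,0,0,0],[0,0,-0.015,0,0,0],[0,0,-0.01,0,0,0],[0,0,-0.005,0,0,0],[0,0,0,0,0,0],[0,0,0,0,0,0]]]';python3 -m handwheel '[[[0,0,-0.003,0,0,0],[0,0,-0.003,0,0,0],[0,0,0,0,0,0],[0,0,0,0,0,0]]]'
python3 - <<'E'
from h import *
tip()
im,d=grab_frame("wrist"); ci=camera_info("wrist")
for v in list(range(160,340,20)): print(v,[np.round(world("wrist",u,v,d[v,u],ci=ci)*1000).astype(int).tolist() for u in (290,340)])
E
```

```text
time: 18.7
tool_pos: [0.5668, 0.4191, 0.0266]
tool_rot: [0.114, -0.031, 0.993, -0.003]
contact_force: [0.2, -0.4, -2.9]
gripper_width: 0.737
grasp_force: 68.6
time: 19.03
tool_pos: [0.5666, 0.4191, 0.0205]
tool_rot: [0.114, -0.031, 0.993, -0.003]
contact_force: [0.2, -0.0, -1.1]
gripper_width: 0.74
grasp_force: 68.7
t 19.03 tcp [0.5666 0.4191 0.0205] close yaw 93.5 z [ 0.226  0.001 -0.974] j [ 0.59  0.29  1.68 -0.15  0.98 -0.98] F [ 0.2 -0.  -1.1] w 0.74 g 68.7
160 [[508, 403, 16], [506, 424, 16]]
180 [[508, 405, 39], [507, 423, 39]]
200 [[460, 413, 168], [508, 423, 55]]
220 [[513, 407, 63], [512, 423, 63]]
240 [[520, 407, 63], [518, 423, 64]]
260 [[526, 408, 65], [527, 424, 63]]
280 [[536, 408, 63], [534, 425, 63]]
300 [[545, 408, 63], [543, 426, 64]]
320 [[554, 408, 64], [554, 427, 63]]
```

```bash
python3 -m handwheel '[[[0,0,-0.002,0,0,0],[0,0,0,0,0,0],[0,0,0,0,0,0]]]';python3 -m handwheel '[[[0,0,0,0,0,0],[0,0,0,0,0,0],[0,0,0,0,0,0],[0,0,0,0,0,0],[-0.005,0,0.02,0,0,0],[-0.008,0,0.035,0,0,0],[-0.008,0,0.035,0,0,0],[0,0,0.04,0,6.5,0],[0,0,0.02,0,6.5,0],[0,0,0,0,0,0]]]' 1
python3 - <<'E'
from h import *
tip()
im,d=grab_frame("wrist"); ci=camera_info("wrist")
cv2.imwrite("pics/w13.png",im)
for v in list(range(200,340,12)): print(v,[np.round(world("wrist",u,v,d[v,u],ci=ci)*1000).astype(int).tolist() for u in (290,315,340)])
E
```

```text
time: 19.33
tool_pos: [0.5664, 0.4191, 0.0201]
tool_rot: [0.114, -0.031, 0.993, -0.004]
contact_force: [-6.3, -3.3, 6.8]
gripper_width: 0.738
grasp_force: 69.8
time: 20.17
tool_pos: [0.551, 0.4202, 0.1764]
tool_rot: [0.005, -0.031, 1.0, 0.003]
contact_force: [0.4, 0.4, 0.5]
gripper_width: 1.0
grasp_force: 0.0
t 20.17 tcp [0.551  0.4202 0.1764] close yaw 93.5 z [ 0.009  0.007 -1.   ] j [ 0.54  0.22  1.48  0.    1.43 -1.09] F [0.4 0.4 0.5] w 1.0 g 0.0
200 [[532, 398, 57], [531, 417, 57], [530, 437, 58]]
212 [[542, 398, 56], [541, 418, 57], [539, 437, 57]]
224 [[551, 399, 57], [550, 418, 57], [549, 438, 56]]
236 [[561, 399, 57], [560, 419, 56], [559, 439, 57]]
248 [[571, 400, 57], [570, 420, 58], [569, 440, 57]]
260 [[581, 400, 58], [580, 420, 58], [579, 441, 56]]
272 [[592, 400, 57], [591, 421, 57], [589, 441, 57]]
284 [[629, 398, -3], [628, 423, -4], [626, 448, -2]]
296 [[642, 399, -2], [641, 424, -2], [640, 450, -3]]
308 [[655, 399, -1], [654, 425, -2], [653, 451, -3]]
320 [[670, 400, -2], [668, 426, -2], [667, 452, -3]]
332 [[684, 400, -1], [683, 427, -2], [682, 453, -3]]
```

The brick now stands flat with a level top. On to the first blue box.

```bash
python3 -m handwheel '[[[0.003,-0.038,0,0,0,0.27],[0.003,-0.038,0,0,0,0.27],[0.003,-0.038,0,0,0,0.27],[0.003,-0.038,0,0,0,0.27],[0.003,-0.038,0,0,0,0.27],[0.003,-0.038,0,0,0,0.27],[0.003,-0.038,0,0,0,0.27],[0.003,-0.038,0,0,0,0.27],[0.003,-0.038,0,0,0,0.27],[0.003,-0.038,0,0,0,0.27],[0.003,-0.038,0,0,0,0.27],[0.003,-0.038,0,0,0,0.27],[0.003,-0.038,0,0,0,0.27],[0.003,-0.038,0,0,0,0.27],[0.003,-0.038,0,0,0,0.27],[0.003,-0.038,0,0,0,0.27],[0.002,-0.035,0,0,0,0.27],[0,0,0,0,0,0],[0,0,0,0,0,0]]]' 1 >/dev/null
cat >> h.py <<'E'
def lids(z=None):
    "white lids in the wrist picture: centre, size, yaw of the long axis, top height"
    tip(); im,d=grab_frame("wrist"); ci=camera_info("wrist"); hsv=cv2.cvtColor(im,cv2.COLOR_BGR2HSV)
    w=((hsv[...,1]<45)&(hsv[...,2]>150)).astype(np.uint8); n,l,st,_=cv2.connectedComponentsWithStats(w)
    for i in range(1,n):
        if st[i,4]<1200: continue
        v,u=np.nonzero(l==i); P=np.array([world("wrist",a,b,d[b,a],ci=ci) for a,b in zip(u[::5],v[::5])]); zz=np.median(P[:,2]); P=P[abs(P[:,2]-zz)<.006]
        if not len(P): continue
        c,s,a=cv2.minAreaRect((P[:,:2]*1000).astype(np.float32))
        if s[0]<s[1]: a+=90; s=s[::-1]
        A=np.c_[P[:,:2],np.ones(len(P))]; sl=np.linalg.lstsq(A,P[:,2],rcond=None)[0][:2]
        print(st[i],np.round(c),np.round(s),round((a+90)%180-90,1),"z",round(zz,4),"slope",np.round(sl,3))
    return im
E
python3 -c "
from h import *
cv2.imwrite('pics/w14.png',lids())"
```

```text
t 21.8 tcp [ 0.5939 -0.2253  0.1656] close yaw 98.1 z [-0.002  0.001 -1.   ] j [-0.48  0.11  1.63 -0.    1.41 -2.19] F [-0.3 -0.2  0.9] w 1.01 g 0.0
[ 107    0   69  267 9098] [ 541. -408.] [254.  60.] 8.9 z 0.0024 slope [-0.     0.006]
[ 212    2   97  136 9371] [ 480. -284.] [102.  56.] -4.7 z 0.0558 slope [ 0. -0.]
[ 383    8   69   92 2995] [ 435. -181.] [93. 46.] -29.0 z 0.0338 slope [-0.     0.002]
[  50   42   43   63 1338] [ 480. -496.] [59. 56.] -79.8 z 0.0022 slope [0.002 0.002]
[  50  100   54  113 3517] [ 569. -480.] [117.  63.] 8.7 z 0.0022 slope [0.001 0.002]
[  59  214   52   46 1245] [ 653. -467.] [63. 49.] -81.0 z 0.0022 slope [0.001 0.001]
[  16  217   40   43 1241] [ 667. -544.] [59. 49.] -76.2 z 0.0022 slope [-0.005  0.002]
[ 280  229   69   68 4044] [ 625. -222.] [57. 54.] 7.5 z 0.0558 slope [ 0. -0.]
```

```bash
python3 -m handwheel '[[[0.008,0.002,-0.03,0,0,0],[0,0,-0.04,0,0,0],[0,0,-0.04,0,0,0],[0,0,-0.03,0,0,0],[0,0,-0.02,0,0,0],[0,0,-0.005,0,0,0],[0,0,0,0,0,0]]]' 1; python3 -m handwheel '[[[0,0,0,0,0,0],[0,0,0,0,0,0],[0,0,0,0,0,0],[0,0,0,0,0,0],[0,0,0,0,0,0]]]' 0; python3 -m handwheel '[[[0,0,0.01,0,0,0],[0,0,0.02,0,0,0],[0,0,0.03,0,0,0],[0,0,0.04,0,0,0],[0,0,0.04,0,0,0],[0,0,0,0,0,0]]]';python3 -c "
from h import *
lids()"
```

```text
time: 22.43
tool_pos: [0.6011, -0.2197, 0.0]
tool_rot: [-0.002, -0.073, 0.997, 0.001]
contact_force: [-0.3, 1.0, -0.2]
gripper_width: 1.001
grasp_force: 0.0
time: 22.85
tool_pos: [0.6053, -0.2232, 0.006]
tool_rot: [0.002, -0.072, 0.997, -0.001]
contact_force: [0.4, 0.1, 7.4]
gripper_width: 0.645
grasp_force: 67.2
time: 23.35
tool_pos: [0.608, -0.2247, 0.1545]
tool_rot: [0.007, -0.072, 0.997, -0.004]
contact_force: [1.4, -1.2, 1.0]
gripper_width: 0.646
grasp_force: 66.3
t 23.35 tcp [ 0.608  -0.2247  0.1545] close yaw 98.2 z [ 0.015 -0.008 -1.   ] j [-0.47  0.13  1.62  0.    1.38 -2.18] F [ 1.4 -1.2  1. ] w 0.65 g 66.3
[ 104    0   70  254 9396] [ 551. -407.] [228.  59.] 9.3 z -0.0018 slope [-0.005  0.005]
[ 210    0  101  117 8619] [ 483. -285.] [89. 56.] -4.6 z 0.052 slope [-0.003  0.002]
[ 390    0   72   89 3323] [ 440. -178.] [99. 45.] -27.6 z 0.0305 slope [-0.002  0.007]
[  46   23   45   64 1278] [ 477. -496.] [59. 56.] -80.8 z -0.0019 slope [-0.007  0.005]
[  46   82   61  165 4925] [ 592. -476.] [169.  64.] 8.6 z -0.0023 slope [-0.005  0.006]
[ 234  190   45  101 2036] [ 573. -254.] [38. 12.] -11.8 z 0.1999 slope [0.008 0.024]
[  11  203   40   44 1291] [ 663. -545.] [58. 48.] -81.3 z -0.0027 slope [-0.004  0.002]
[ 245  356  112   46 2181] [ 629. -228.] [43. 21.] -86.0 z 0.2003 slope [-0.007  0.001]
```

```bash
python3 -m handwheel '[[[-0.01,0.0336,0,0,0,-0.36],[-0.01,0.0336,0,0,0,-0.36],[-0.01,0.0336,0,0,0,-0.36],[-0.01,0.0336,0,0,0,-0.36],[-0.01,0.0336,0,0,0,-0.36],[-0.005,0.0336,0,0,0,-0.36],[-0.003,0.0336,0,0,0,-0.36],[-0.003,0.0336,0,0,0,-0.36],[0,0.0336,0,0,0,-0.36],[0,0.0336,0,0,0,-0.36],[0,0.0336,0,0,0,-0.36],[0,0.0336,0,0,0,-0.36],[0,0.0336,0,0,0,-0.36],[0,0,0,0,0,0],[0,0,0,0,0,0]]]'; python3 -m handwheel '[[[0,0,-0.03,0,0,0],[0,0,-0.03,0,0,0],[0,0,-0.03,0,0,0],[0,0,-0.02,0,0,0],[0,0,-0.01,0,0,0],[0,0,-0.005,0,0,0],[0,0,0,0,0,0],[0,0,0,0,0,0]]]'
```

```text
time: 24.65
tool_pos: [0.5408, 0.2157, 0.1415]
tool_rot: [-0.001, -0.032, 0.999, -0.0]
contact_force: [0.1, -0.3, -1.0]
gripper_width: 0.648
grasp_force: 66.2
time: 25.32
tool_pos: [0.5459, 0.2129, 0.0215]
tool_rot: [0.004, -0.031, 1.0, -0.001]
contact_force: [2.4, -3.7, 7.5]
gripper_width: 0.645
grasp_force: 67.4
```

```bash
python3 -m handwheel '[[[0,0,0,0,0,0],[0,0,0,0,0,0],[0,0,0,0,0,0],[0,0,0,0,0,0],[0,0,0.02,0,0,0],[0,0,0.04,0,0,0],[0,0,0.04,0,0,0],[0,0,0.04,0,0,0],[0,0,0,0,0,0]]]' 0.95; python3 -c "
from h import *
lids()"
```

```text
time: 26.07
tool_pos: [0.5471, 0.216, 0.1681]
tool_rot: [0.008, -0.031, 0.999, 0.002]
contact_force: [2.2, 0.5, 1.3]
gripper_width: 0.95
grasp_force: 0.0
t 26.07 tcp [0.5471 0.216  0.1681] close yaw 93.6 z [ 0.015  0.004 -1.   ] j [ 0.25 -0.02  1.75  0.    1.4  -1.38] F [2.2 0.5 1.3] w 0.95 g 0.0
[  191    17   449   409 65574] [545. 510.] [906. 376.] 65.4 z -0.0021 slope [-0.005 -0.001]
[ 273  153   79  133 9937] [541. 212.] [101.  56.] 3.4 z 0.0671 slope [-0.005 -0.   ]
[  33  154  159  147 1324] [592.   8.] [182.  90.] 43.3 z 0.0306 slope [-0.006 -0.006]
[ 290  303  140  106 3026] [709. 332.] [144.  35.] 13.2 z -0.0024 slope [-0.004 -0.007]
[ 115  409   52   45 1353] [775.  49.] [86. 50.] -29.7 z 0.0819 slope [-0.006 -0.   ]
```

```bash
python3 -m handwheel '[[[-0.005,-0.0385,0,0,0,-0.64],[-0.005,-0.0385,0,0,0,-0.64],[-0.005,-0.0385,0,0,0,-0.64],[-0.005,-0.0385,0,0,0,-0.64],[-0.005,-0.0385,0,0,0,-0.64],[-0.005,-0.0385,0,0,0,-0.64],[-0.005,-0.0385,0,0,0,-0.64],[-0.005,-0.0385,0,0,0,-0.64],[-0.005,-0.0385,0,0,0,-0.64],[-0.005,-0.0385,0,0,0,-0.64],[-0.005,-0.0385,0,0,0,-0.64],[-0.005,-0.0385,0,0,0,-0.64],[-0.005,-0.0385,0,0,0,-0.64],[0,0,0,0,0,0],[0,0,0,0,0,0],[0,0,0,0,0,0]]]' 1 >/dev/null; python3 -c "
from h import *
cv2.imwrite('pics/w15.png',lids())"
```

```text
t 27.45 tcp [ 0.4763 -0.2851  0.1562] close yaw 85.2 z [-0.002  0.002 -1.   ] j [-0.67 -0.08  1.82  0.    1.4  -2.16] F [-0.4 -0.3 -1.3] w 1.0 g 0.0
[   0  118  271  278 9756] [ 529. -410.] [278.  61.] 9.0 z 0.0028 slope [-0.001  0.003]
[  66  155   78  116 2734] [ 458. -498.] [109.  60.] 9.2 z 0.0025 slope [-0.     0.002]
[ 436  154   63   83 2737] [ 474. -146.] [81. 45.] -39.9 z 0.0338 slope [-0.004 -0.002]
[ 280  165   54   50 1640] [ 446. -291.] [37. 35.] 84.5 z 0.0559 slope [-0.01  -0.004]
[  21  179   64  104 2000] [ 470. -575.] [110.  57.] 8.1 z 0.0024 slope [-0.     0.002]
[ 100  263   64   56 1373] [ 542. -485.] [62. 56.] -82.2 z 0.0025 slope [0.003 0.005]
```

```bash
python3 -m handwheel '[[[0.004,0.001,-0.03,0,0,0],[0,0,-0.04,0,0,0],[0,0,-0.04,0,0,0],[0,0,-0.025,0,0,0],[0,0,-0.015,0,0,0],[0,0,-0.005,0,0,0],[0,0,0,0,0,0]]]' 1; python3 -m handwheel '[[[0,0,0,0,0,0],[0,0,0,0,0,0],[0,0,0,0,0,0],[0,0,0,0,0,0],[0,0,0,0,0,0]]]' 0; python3 -m handwheel '[[[0,0,0.01,0,0,0],[0,0,0.02,0,0,0],[0,0,0.03,0,0,0],[0,0,0.04,0,0,0],[0,0,0.04,0,0,0],[0,0,0,0,0,0]]]'
```

```text
time: 28.08
tool_pos: [0.4801, -0.2826, 0.0009]
tool_rot: [-0.002, 0.041, 0.999, 0.001]
contact_force: [-0.3, -0.2, -0.2]
gripper_width: 1.002
grasp_force: 0.0
time: 28.5
tool_pos: [0.4827, -0.286, 0.0052]
tool_rot: [0.002, 0.042, 0.999, -0.001]
contact_force: [0.7, 1.7, 5.9]
gripper_width: 0.649
grasp_force: 66.9
time: 29.0
tool_pos: [0.4852, -0.2883, 0.1534]
tool_rot: [0.007, 0.042, 0.999, -0.005]
contact_force: [1.8, -0.8, 0.0]
gripper_width: 0.642
grasp_force: 66.1
```

```bash
python3 -m handwheel '[[[0.0051,0.0321,0,0,0,0.64],[0.0051,0.0321,0,0,0,0.64],[0.0051,0.0321,0,0,0,0.64],[0.0051,0.0321,0,0,0,0.64],[0.0051,0.0321,0,0,0,0.64],[0.0051,0.0321,0,0,0,0.64],[0.0051,0.0321,0,0,0,0.64],[0.0051,0.0321,0,0,0,0.64],[0.0051,0.0321,0,0,0,0.64],[0.0051,0.0321,0,0,0,0.64],[0.0051,0.0321,0,0,0,0.64],[0.0051,0.0321,0,0,0,0.64],[0.0051,0.0321,0,0,0,0.64],[0,0,0,0,0,0],[0,0,0,0,0,0],[0,0,0,0,0,0]]]'; python3 -m handwheel '[[[0,0,-0.03,0,0,0],[0,0,-0.02,0,0,0],[0,0,0,0,0,0]]]'
```

```text
time: 30.33
tool_pos: [0.5469, 0.132, 0.1425]
tool_rot: [-0.0, -0.031, 1.0, -0.0]
contact_force: [-0.5, 0.3, -0.6]
gripper_width: 0.645
grasp_force: 65.9
time: 30.58
tool_pos: [0.5436, 0.1305, 0.0877]
tool_rot: [-0.005, -0.03, 1.0, -0.001]
contact_force: [-0.7, -0.3, -2.8]
gripper_width: 0.647
grasp_force: 65.8
```

```bash
python3 -m handwheel '[[[0.004,-0.002,-0.03,0,0,0],[0,0,-0.02,0,0,0],[0,0,-0.01,0,0,0],[0,0,-0.006,0,0,0],[0,0,-0.003,0,0,0],[0,0,0,0,0,0],[0,0,0,0,0,0]]]';python3 -m handwheel '[[[0,0,0,0,0,0],[0,0,0,0,0,0],[0,0,0,0,0,0],[0,0,0,0,0,0],[0,0,0.02,0,0,0],[0,0,0.04,0,0,0],[0,0,0.04,0,0,0],[0,0,0.04,0,0,0],[0,0,0,0,0,0],[0,0,0,0,0,0]]]' 0.85; python3 -c "
from h import *
lids()"
```

```text
time: 31.17
tool_pos: [0.5524, 0.1304, 0.0252]
tool_rot: [0.001, -0.031, 1.0, 0.0]
contact_force: [-0.8, -0.9, -1.7]
gripper_width: 0.645
grasp_force: 66.0
time: 32.0
tool_pos: [0.5538, 0.1307, 0.1683]
tool_rot: [0.004, -0.031, 1.0, 0.0]
contact_force: [-0.4, 0.2, 0.1]
gripper_width: 0.848
grasp_force: 0.0
t 32.0 tcp [0.5538 0.1307 0.1683] close yaw 93.6 z [ 0.008  0.001 -1.   ] j [ 0.1  -0.06  1.79 -0.    1.4  -1.53] F [-0.4  0.2  0.1] w 0.85 g 0.0
[ 256   13   76  107 5982] [420. 101.] [100.  66.] 3.6 z -0.0008 slope [-0.006 -0.001]
[  429    31   211   307 26622] [527. 381.] [315. 257.] 0.2 z -0.001 slope [-0.005 -0.   ]
[  10   53   45   98 3589] [ 447. -161.] [90. 61.] 7.3 z 0.0311 slope [-0.005 -0.   ]
[ 360   63   77   63 3856] [440. 197.] [70. 56.] -84.3 z -0.0008 slope [-0.004 -0.002]
[  93  145  109  155 1407] [572. -19.] [148.  47.] 19.4 z 0.0313 slope [ 0.003 -0.052]
[ 277  153   79  133 9309] [547. 129.] [101.  55.] 3.7 z 0.068 slope [-0.006  0.001]
[ 386  154   78  131 8865] [541. 212.] [102.  55.] 2.7 z 0.068 slope [-0.006 -0.   ]
[ 575  206   65  169 2958] [655. 528.] [258. 126.] 28.6 z -0.002 slope [-0.005 -0.001]
[ 306  383  106   24 1306] [691. 176.] [86. 27.] 86.6 z 0.083 slope [-0.004 -0.   ]
```

```bash
python3 -m handwheel '[[[-0.0104,-0.0291,0,0,0,0.37],[-0.0104,-0.0291,0,0,0,0.37],[-0.0104,-0.0291,0,0,0,0.37],[-0.0104,-0.0291,0,0,0,0.37],[-0.0104,-0.0291,0,0,0,0.37],[-0.0104,-0.0291,0,0,0,0.37],[-0.0104,-0.0291,0,0,0,0.37],[-0.0104,-0.0291,0,0,0,0.37],[-0.0104,-0.0291,0,0,0,0.37],[-0.0104,-0.0291,0,0,0,0.37],[0,0,0,0,0,0],[0,0,0,0,0,0]]]' 1 >/dev/null; python3 -c "
from h import *
cv2.imwrite('pics/w16.png',lids())"
```

```text
t 33.05 tcp [ 0.4458 -0.1611  0.1615] close yaw 97.1 z [-0.003  0.002 -1.   ] j [-0.5  -0.29  2.    0.    1.43 -2.2 ] F [-0.1  0.6  0.1] w 1.0 g 0.0
[   0  124  121  231 5436] [ 517. -415.] [250.  54.] 9.4 z 0.0027 slope [-0.001  0.006]
[   0  141   40   99 1374] [ 459. -502.] [109.  52.] 8.7 z 0.0024 slope [0.002 0.009]
[ 280  221   73   56 3397] [ 471. -158.] [60. 49.] -82.7 z 0.0338 slope [-0.002 -0.001]
[ 565  323   45   59 1492] [540. 129.] [76. 54.] 4.2 z 0.0714 slope [-0.003  0.001]
[ 593  322   47   70 1550] [548. 213.] [92. 57.] 3.5 z 0.0714 slope [-0.001 -0.003]
```

```bash
python3 -m handwheel '[[[0.003,0.001,-0.03,0,0,0],[0,0,-0.04,0,0,0],[0,0,-0.04,0,0,0],[0,0,-0.03,0,0,0],[0,0,-0.02,0,0,0],[0,0,-0.01,0,0,0],[0,0,-0.005,0,0,0],[0,0,-0.003,0,0,0],[0,0,0,0,0,0],[0,0,0,0,0,0]]]' 1; python3 -m handwheel '[[[0,0,0,0,0,0],[0,0,0,0,0,0],[0,0,0,0,0,0],[0,0,0,0,0,0],[0,0,0,0,0,0]]]' 0
```

```text
time: 33.93
tool_pos: [0.4516, -0.1601, -0.0128]
tool_rot: [0.001, -0.063, 0.998, -0.001]
contact_force: [-0.1, -0.3, 0.5]
gripper_width: 1.0
grasp_force: 0.0
time: 34.35
tool_pos: [0.4516, -0.1604, -0.0126]
tool_rot: [0.001, -0.063, 0.998, -0.001]
contact_force: [-1.8, 0.7, 6.5]
gripper_width: 0.7
grasp_force: 67.0
```

```bash
python3 -m handwheel '[[[0,0,0.01,0,0,0],[0,0,0.02,0,0,0],[0,0,0.03,0,0,0],[0,0,0.035,0,0,0],[0,0,0.035,0,0,0],[0.0105,0.0204,0.01,0,0,-0.37],[0.0105,0.0204,0.01,0,0,-0.37],[0.0105,0.0204,0,0,0,-0.37],[0.0105,0.0204,0,0,0,-0.37],[0.0105,0.0204,0,0,0,-0.37],[0.0105,0.0204,0,0,0,-0.37],[0.0105,0.0204,0,0,0,-0.37],[0.0105,0.0204,0,0,0,-0.37],[0.0105,0.0204,0,0,0,-0.37],[0.0105,0.0204,0,0,0,-0.37],[0,0,0,0,0,0],[0,0,0,0,0,0],[0,0,-0.04,0,0,0],[0,0,-0.02,0,0,0],[0,0,0,0,0,0]]]'
```

```text
time: 36.02
tool_pos: [0.5503, 0.0437, 0.0701]
tool_rot: [-0.005, -0.03, 1.0, 0.0]
contact_force: [-0.8, 0.3, -2.3]
gripper_width: 0.7
grasp_force: 66.0
```

```bash
python3 -m handwheel '[[[0,0,-0.03,0,0,0],[0,0,-0.02,0,0,0],[0,0,-0.01,0,0,0],[0,0,-0.005,0,0,0],[0,0,0,0,0,0],[0,0,0,0,0,0]]]'; python3 -m handwheel '[[[0,0,0,0,0,0],[0,0,0,0,0,0],[0,0,0,0,0,0],[0,0,0,0,0,0],[0,0,0.02,0,0,0],[0,0,0.04,0,0,0],[0,0,0.04,0,0,0],[0,0,0.04,0,0,0],[0,0,0,0,0,0],[0,0,0,0,0,0]]]' 0.87; python3 -c "
from h import *
lids()"
```

```text
time: 36.52
tool_pos: [0.5563, 0.0441, 0.0122]
tool_rot: [0.001, -0.031, 1.0, -0.0]
contact_force: [0.6, -0.8, -1.5]
gripper_width: 0.701
grasp_force: 66.2
time: 37.35
tool_pos: [0.5579, 0.0443, 0.1553]
tool_rot: [0.004, -0.031, 1.0, -0.0]
contact_force: [-0.1, 0.2, -0.7]
gripper_width: 0.872
grasp_force: 0.0
t 37.35 tcp [0.5579 0.0443 0.1553] close yaw 93.6 z [ 0.008 -0.001 -1.   ] j [-0.05 -0.07  1.82 -0.    1.38 -1.69] F [-0.1  0.2 -0.7] w 0.87 g 0.0
[  442    33   198   274 19334] [441. 313.] [250. 220.] 43.0 z 0.0002 slope [-0.005  0.   ]
[ 372   58   83   65 3194] [444. 121.] [70. 55.] 87.1 z -0.0007 slope [-0.005  0.003]
[ 237  142  170  168 1377] [598.  20.] [198. 100.] 48.9 z 0.0314 slope [-0.005  0.001]
[ 394  158   81  136 9410] [547. 129.] [101.  56.] 3.0 z 0.0681 slope [-0.004  0.   ]
[ 275  162   82  116 7702] [553.  44.] [91. 60.] 4.4 z 0.046 slope [-0.006 -0.001]
[ 544  238   78  141 2132] [662. 382.] [173. 111.] 36.8 z -0.0017 slope [-0.005 -0.   ]
[ 459  405   57   56 1739] [751. 221.] [113.  41.] 36.9 z 0.0829 slope [-0.004 -0.002]
```

All three boxes lie flat in the tray. Re-gripping the handle to slide it home.

```bash
python3 -m handwheel '[[[-0.0064,0.0061,0.01,0,0,-6.93],[-0.0064,0.0061,0.01,0,0,-6.93],[-0.0064,0.0061,0.01,0,0,-6.93],[-0.0064,0.0061,0.01,0,0,-6.93],[-0.0064,0.0061,0,0,0,-6.93],[-0.0064,0.0061,0,0,0,-6.93],[-0.0064,0.0061,0,0,0,-6.93],[-0.0064,0.0061,0,0,0,-6.93],[-0.0064,0.0061,0,0,0,-6.93],[-0.0064,0.0061,0,0,0,-6.93],[-0.0064,0.0061,0,0,0,-6.93],[-0.0064,0.0061,0,0,0,-6.93],[-0.0064,0.0061,0,0,0,-6.93],[0,0,0,0,0,0],[0,0,0,0,0,0]]]' 0.45; python3 -c "
from h import *
im,d=grab_frame('top');ci=camera_info('top')
for v in range(226,262,4): print(v,[np.round(world('top',u,v,d[v,u],ci=ci)*1000).astype(int).tolist() for u in (150,158,166)])
im,d=grab_frame('wrist');ci=camera_info('wrist')
for p in pinpoint('wrist','tray_handle')[:1]:
  u,v=p['position'];print(p,world('wrist',u,v,z=.103,ci=ci))
"
```

```text
time: 38.65
tool_pos: [0.4711, 0.1237, 0.1889]
tool_rot: [-0.001, 0.684, 0.729, -0.001]
contact_force: [0.3, -0.9, 0.3]
gripper_width: 0.449
grasp_force: 0.0
226 [[585, 440, 59], [585, 424, 54], [584, 406, 55]]
230 [[575, 439, 62], [575, 422, 61], [574, 404, 62]]
234 [[567, 439, 61], [566, 422, 61], [566, 405, 57]]
238 [[558, 440, 59], [557, 421, 64], [557, 404, 64]]
242 [[549, 440, 59], [549, 423, 56], [548, 405, 59]]
246 [[541, 440, 60], [540, 423, 57], [540, 406, 56]]
250 [[532, 440, 59], [531, 422, 60], [531, 404, 63]]
254 [[523, 440, 58], [523, 423, 59], [522, 404, 65]]
258 [[514, 441, 57], [514, 422, 62], [513, 404, 63]]
{'position': [332.1, 231.6], 'conf': 0.74} [0.48273248 0.12414969 0.103     ]
```

```bash
python3 -m handwheel '[[[0.005,0,-0.03,0,0,0],[0,0,-0.03,0,0,0],[0,0,-0.03,0,0,0],[0,0,-0.02,0,0,0],[0,0,-0.01,0,0,0],[0,0,-0.002,0,0,0],[0,0,0,0,0,0]]]' 0.45; python3 -m handwheel '[[[0,0,0,0,0,0],[0,0,0,0,0,0],[0,0,0,0,0,0],[0,0,0,0,0,0],[0,0,0,0,0,0],[0.003,0,0,0,0,0],[0.006,0,0,0,0,0],[0,0,0,0,0,0]]]' 0
```

```text
time: 39.38
tool_pos: [0.4772, 0.1235, 0.0686]
tool_rot: [-0.0, 0.685, 0.728, -0.0]
contact_force: [-0.5, -0.7, 0.1]
gripper_width: 0.448
grasp_force: 0.0
time: 40.05
tool_pos: [0.4881, 0.1243, 0.0713]
tool_rot: [0.001, 0.685, 0.728, 0.002]
contact_force: [1.1, 1.4, 7.0]
gripper_width: 0.137
grasp_force: 59.9
```

```bash
python3 -m handwheel '[[[0.006,0.0004,0,0,0,0],[0.009,0.0005,0,0,0,0],[0.01,0.0006,0,0,0,0],[0.01,0.0006,0,0,0,0],[0.01,0.0006,0,0,0,0],[0.01,0.0006,0,0,0,0],[0.01,0.0006,0,0,0,0],[0.01,0.0006,0,0,0,0],[0.01,0.0006,0,0,0,0],[0.01,0.0006,0,0,0,0],[0.01,0.0006,0,0,0,0],[0.01,0.0006,0,0,0,0],[0.01,0.0006,0,0,0,0],[0.008,0.0005,0,0,0,0],[0.006,0.0004,0,0,0,0],[0.004,0.0002,0,0,0,0],[0,0,0,0,0,0]]]';python3 -m handwheel '[[[0.002,0,0,0,0,0],[0.002,0,0,0,0,0],[0.002,0,0,0,0,0],[0,0,0,0,0,0]]]'
```

```text
time: 41.47
tool_pos: [0.631, 0.1331, 0.0714]
tool_rot: [0.001, 0.685, 0.728, 0.002]
contact_force: [-0.3, 1.1, 6.0]
gripper_width: 0.137
grasp_force: 59.8
time: 41.8
tool_pos: [0.6361, 0.1334, 0.0714]
tool_rot: [0.0, 0.685, 0.728, 0.001]
contact_force: [-1.4, 1.7, 7.0]
gripper_width: 0.138
grasp_force: 60.0
```

```bash
python3 -m handwheel '[[[0.002,0,0,0,0,0],[0.002,0,0,0,0,0],[0,0,0,0,0,0]]]';python3 -m handwheel '[[[0.002,0,0,0,0,0],[0,0,0,0,0,0],[0,0,0,0,0,0]]]'
```

```text
time: 42.05
tool_pos: [0.64, 0.1336, 0.0714]
tool_rot: [-0.0, 0.685, 0.728, 0.001]
contact_force: [-2.5, 3.8, 8.0]
gripper_width: 0.137
grasp_force: 60.0
time: 42.3
tool_pos: [0.6412, 0.1337, 0.0714]
tool_rot: [-0.001, 0.685, 0.728, 0.001]
contact_force: [-4.4, 2.7, 10.4]
gripper_width: 0.139
grasp_force: 60.2
```

```bash
python3 -m handwheel '[[[0.003,0,0,0,0,0],[0,0,0,0,0,0],[0,0,0,0,0,0]]]'; python3 -m handwheel '[[[0,0,0,0,0,0],[0,0,0,0,0,0],[0,0,0,0,0,0],[0,0,0.01,0,0,0],[0,0,0.03,0,0,0],[0,0,0.04,0,0,0],[-0.02,-0.03,0.03,0,0,0],[-0.02,-0.04,0,0,0,0],[0,-0.04,0,0,0,0],[0,-0.04,0,0,0,0],[0,-0.04,0,0,0,0],[0,0,0,0,0,0]]]' 0.45
python3 - <<'E'
from h import *
tip()
im,d=grab_frame("top"); ci=camera_info("top"); T=np.array(ci["T"])
cv2.imwrite("pics/t20.png",im)
v,u=np.mgrid[0:480,0:640]; P=np.stack([(u-ci["cx"])/ci["fx"]*d,-(v-ci["cy"])/ci["fy"]*d,-d],-1)@T[:3,:3].T+T[:3,3]
hsv=cv2.cvtColor(im,cv2.COLOR_BGR2HSV)
b=(hsv[...,0]>100)&(hsv[...,0]<125)&(hsv[...,1]>120)&(abs(P[...,2]-.07)<.006)&(P[...,1]>-.03)&(P[...,1]<.3)&(P[...,0]<.68)
print("panel",cv2.minAreaRect((P[b][:,:2]*1000).astype(np.float32)))
y=(hsv[...,0]>15)&(hsv[...,0]<32)&(hsv[...,1]>130)&(P[...,2]>.03)&(P[...,1]>.26)&(P[...,1]<.34)&(P[...,0]>.5)&(P[...,0]<.66)
for z0,z1 in((.03,.05),(.055,.08)):
    q=y&(P[...,2]>z0)&(P[...,2]<z1); print("tb",q.sum(),cv2.minAreaRect((P[q][:,:2]*1000).astype(np.float32)))
E
```

```text
time: 42.55
tool_pos: [0.6411, 0.1337, 0.0713]
tool_rot: [-0.004, 0.685, 0.728, -0.002]
contact_force: [-15.6, 1.1, 16.8]
gripper_width: 0.139
grasp_force: 61.1
time: 43.55
tool_pos: [0.6076, -0.0581, 0.1764]
tool_rot: [0.001, 0.688, 0.726, -0.001]
contact_force: [-0.3, 0.4, 0.5]
gripper_width: 0.45
grasp_force: 0.0
t 43.55 tcp [ 0.6076 -0.0581  0.1764] close yaw 3.1 z [ 0.001 -0.003 -1.   ] j [-0.22  0.04  1.68 -0.    1.42 -0.27] F [-0.3  0.4  0.5] w 0.45 g 0.0
panel ((638.9132690429688, 134.35069274902344), (10.961109161376953, 295.52264404296875), 3.3938674926757812)
tb 164 ((579.146728515625, 302.1153259277344), (14.632736206054688, 85.534912109375), 88.06369018554688)
tb 45 ((552.0645141601562, 301.8341979980469), (6.899928569793701, 22.438100814819336), 87.65199279785156)
```

The tray is home, with the panel back at x = 0.639. Now the turnbutton.

```bash
python3 -m handwheel '[[[-0.005,0.0357,0,0,0,0],[-0.005,0.0357,0,0,0,0],[-0.005,0.0357,0,0,0,0],[-0.005,0.0357,0,0,0,0],[-0.005,0.0357,0,0,0,0],[-0.005,0.0357,0,0,0,0],[-0.005,0.0357,0,0,0,0],[-0.005,0.0357,0,0,0,0],[-0.005,0.0357,0,0,0,0],[-0.005,0.0357,0,0,0,0],[-0.005,0.0357,0,0,0,0],[0,0,0,0,0,0],[0,0,-0.04,0,0,0],[0,0,-0.04,0,0,0],[0,0,-0.04,0,0,0],[0,0,-0.02,0,0,0],[0,0,-0.014,0,0,0],[0,0,0,0,0,0],[0,0,0,0,0,0]]]' 0
python3 - <<'E'
from h import *
tip()
im,d=grab_frame("wrist"); ci=camera_info("wrist")
cv2.imwrite("pics/w21.png",im)
for p in pinpoint("wrist","turnbutton_fin")[:1]: u,v=p["position"]; print(p,world("wrist",u,v,z=.06,ci=ci))
E
```

```text
time: 45.18
tool_pos: [0.5528, 0.3415, 0.0219]
tool_rot: [-0.0, 0.685, 0.728, 0.0]
contact_force: [-0.5, -0.4, 0.5]
gripper_width: -0.0
grasp_force: 0.0
t 45.18 tcp [0.5528 0.3415 0.0219] close yaw 3.5 z [ 0.  0. -1.] j [0.44 0.28 1.68 0.   1.18 0.38] F [-0.5 -0.4  0.5] w -0.0 g 0.0
{'position': [309.7, 388.3], 'conf': 0.95} [0.5530813  0.30346743 0.06      ]
```

View pics/w21.png

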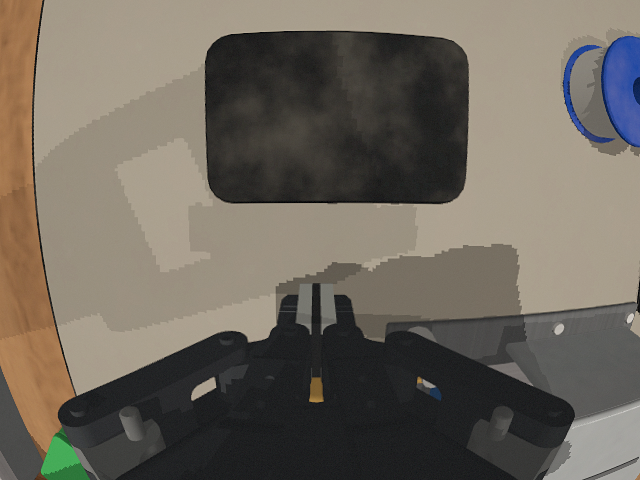

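The wrist picture shows the brick flat at (335,115), and the shut fingers at (315,300) just left of the fin at (316,388). Pushing round the arc.

```bash
python3 -m handwheel '[[[0,-0.013,0,0,0,0],[0,-0.0135,0,0,0,0],[0,-0.009,0,0,0,0],[0,-0.009,0,0,0,0],[-0.001,-0.009,0,0,0,0],[0,0,0,0,0,0]]]';python3 -m handwheel '[[[0.003,-0.01,0,0,0,0],[0.004,-0.01,0,0,0,0],[0.006,-0.009,0,0,0,0],[0.009,-0.007,0,0,0,0],[0.009,-0.006,0,0,0,0],[0.009,-0.005,0,0,0,0],[0.005,-0.002,0,0,0,0],[0,0,0,0,0,0],[0,0,0,0,0,0]]]'
```

```text
time: 45.78
tool_pos: [0.5515, 0.2854, 0.0214]
tool_rot: [0.0, 0.686, 0.727, -0.0]
contact_force: [0.1, 0.1, 0.4]
gripper_width: 0.001
grasp_force: 0.0
time: 46.53
tool_pos: [0.5972, 0.2385, 0.0214]
tool_rot: [-0.0, 0.686, 0.728, -0.0]
contact_force: [-0.1, 0.6, -0.1]
gripper_width: -0.0
grasp_force: 0.0
```

Push on toward +x until it meets the stop.

```bash
python3 -m handwheel '[[[0.003,0,0,0,0,0],[0.003,0,0,0,0,0],[0,0,0,0,0,0],[0,0,0,0,0,0]]]'
python3 - <<'E'
from h import *
im,d=grab_frame("top"); cv2.imwrite("pics/t22.png",im); im,d=grab_frame("wrist"); ci=camera_info("wrist")
hsv=cv2.cvtColor(im,cv2.COLOR_BGR2HSV); y=(hsv[...,0]>15)&(hsv[...,0]<32)&(hsv[...,1]>130)
v,u=np.nonzero(y); P=np.array([world("wrist",a,b,d[b,a],ci=ci) for a,b in zip(u,v)]) 
for q in (P[(P[:,2]>.03)&(P[:,2]<.05)],P[(P[:,2]>.05)&(P[:,2]<.08)]): print(len(q),np.round(q.mean(0),3) if len(q) else '',np.round(q.min(0),3),np.round(q.max(0),3))
for p in pinpoint("wrist","turnbutton_fin")[:1]: a,b=p["position"]; print(p,world("wrist",a,b,z=.06,ci=ci))
E
```

```text
time: 46.87
tool_pos: [0.6001, 0.2387, 0.021]
tool_rot: [-0.002, 0.685, 0.728, -0.003]
contact_force: [-8.3, -0.5, 4.7]
gripper_width: 0.002
grasp_force: 4.2
4433 [0.614 0.275 0.042] [0.606 0.238 0.035] [0.624 0.31  0.05 ]
1041 [0.617 0.246 0.064] [0.612 0.233 0.05 ] [0.621 0.252 0.077]
{'position': [356.1, 312.3], 'conf': 0.9} [0.6153869  0.24133241 0.06      ]
```

```bash
python3 -m handwheel '[[[-0.01,0,0,0,0,0],[-0.02,0,0,0,0,0],[-0.02,0,0.02,0,0,0],[0,0,0.04,0,0,0],[0,0,0.04,0,0,0],[0,0,0.04,0,0,0],[-0.03,-0.03,0.02,0,0,0],[-0.03,-0.03,0.02,0,0,0],[-0.03,-0.03,0.02,0,0,0],[-0.03,-0.03,0.02,0,0,0],[0,-0.04,0,0,0,0],[0,-0.04,0,0,0,0],[0,-0.04,0,0,0,0],[0,-0.04,0,0,0,0],[0,-0.04,0,0,0,0],[0,0,0,0,0,0],[0,0,0,0,0,0]]]'
python3 - <<'E'
from h import *
im,d=grab_frame("top"); cv2.imwrite("pics/t23.png",cv2.resize(im[100:350,90:420],None,fx=2.4,fy=2.4))
E
```

```text
time: 48.43
tool_pos: [0.4458, -0.0695, 0.2324]
tool_rot: [0.0, 0.687, 0.727, 0.0]
contact_force: [0.7, 0.1, -0.3]
gripper_width: 0.0
grasp_force: 0.0
```

View pics/t23.png

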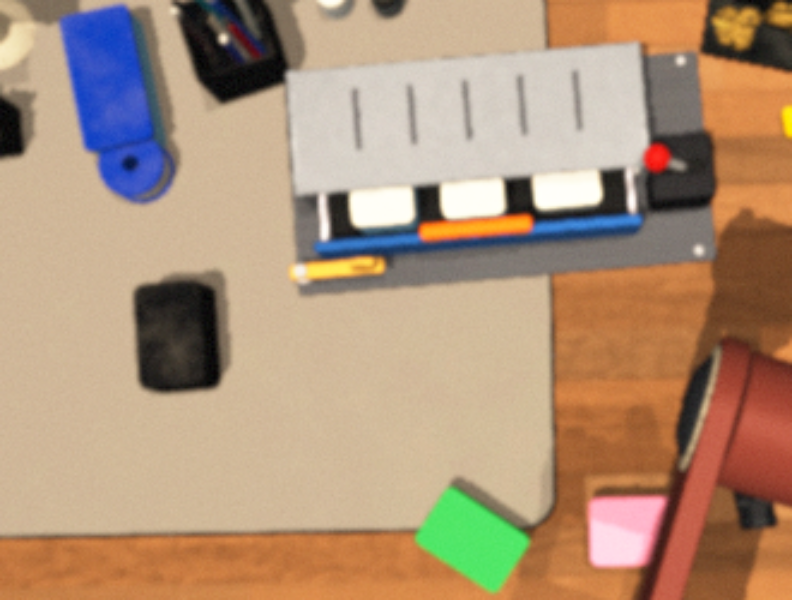

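The picture shows the tray home with three white lids at (382,207), (472,198) and (567,190). The turnbutton lies across the front at (335,268), and the brick stands flat at (178,335). Handing in.

```bash
python3 -c "
from plant import *
print(job_done())"
```

```text
the job is handed in; nothing more can be done
None
```

I handed the job in after about 48 s on the robot's clock: both blue boxes and the clear one are flat in the tray, the tray is home with the turnbutton closed, and the brick stands flat on the bench; the lever was already free, and no score came back.

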